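# Turn a drive shaft flat side up and pack it in its case

### The arm

A 7-joint arm with a two-finger parallel gripper is mounted at the origin on the work surface. World frame = base frame: x ahead of the robot, y to its left, z up, the work surface at z = 0. Lengths are in m, angles in rad, forces in N, time in s.
With the tool pointing down it reaches from about 0.4 to 0.875 m from the base axis. Payload 19.3 kg.
Tool frame: the origin (TCP) lies at the very end of the fingers, on their centre line; the grasp point (between the pads) lies 19 mm behind it; z points along the fingers, y is the direction in which the jaws open and shut (so a half turn about z gives the same grasp; the last joint's range is limited). The gripper opens to 85 mm and grips with 20 to 120 N. Pads are 22 mm wide; open, the fingers measure 114 mm over their backs; the gripper's body (76 mm by 85 mm) begins 54 mm behind the grasp point. The pads swing forward as they close: fully open they stand 13 mm farther back than shut.
Start: joints at [1.186, 0.521, -0.036, 1.599, 0.021, 1.021, -0.113], TCP at [0.193, -0.594, 0.231] pointing down, gripper open.
Joint ranges: [-2.91, 2.91], [-0.3, 2.13], [-1.5, 1.42], [0.17, 2.43], [-1.26, 4.41], [0.16, 1.93], [-2.52, 2.52]. Speed limits (rad/s): [1.89, 1.89, 2.39, 2.39, 3.01, 3.01, 3.01].

### API

Orientations are given as [roll, pitch, yaw] about the fixed x, y, z axes, in that order (R = Rz(yaw) Ry(pitch) Rx(roll)).
In Python, from workcell import bot gives the robot as it stands. The module is installed in compiled form; this text tells all that it offers.
- The arm moves only by the shell command python3 -m inch 'ROWS' [FORCE]. ROWS is JSON, a list of rows, each an object of numbers: "dx", "dy", "dz": the shift along the tool's x, y, z in mm; "rx", "ry", "rz": the turn, a rotation vector about the tool's x, y, z in rad; "hand": the closure, from -1 (fully open) to 1 (shut), so that 0 is half open. In form: [{"dx": .., "dy": .., "dz": .., "rx": .., "ry": .., "rz": .., "hand": ..}, ...]. A call has 1 to 10 rows; each row shifts and turns the commanded pose from where the row before left it, along the tool's axes as they then stand; what a row does not reach is not made up. A row lasts 1/10 s, in which the tool goes at most 50 mm and 8.59 degrees, less where a joint would pass 70% of its speed; a pose out of reach is approached as far as the arm can. A call with a gripper value outside its range is refused whole. The fingers move at their own pace and stop on an object; FORCE is the grip in N (left out, the last holds). Time passes only in rows, so rows that do not move let the fingers close. It gives the time, the measured TCP pose, the force and the opening at its end, in the units of the state.
- bot.observe(): the state, without advancing time (a new reading comes with each control period).
- bot.grab_frame(name): name is "scene" or "top" or "wrist"; returns (picture, depth): 400x640x3 uint8, red, green, blue; 400x640 float32, m along the optical axis (not along the pixel's ray), 0 where there is no reading.
- bot.get_calibration(name): a dict with "vertical_fov" (degrees; the focal length in pixels is half the picture's height over the tangent of half this angle, whatever the lens; pixels are square), "cx", "cy" (the principal point, pixels), "origin" and "orientation" of the camera in the world. Camera axes: x right, y down, z forward; pixel columns grow to the right and rows downward; lengths in m; the calibration is good to about 2 mm. A picture is of the moment at which its call begins: read the wrist's pose just before it. get_calibration takes no time and is no camera call; for the wrist camera it gives the pose at the moment of the call.
- bot.job_done(): hands the job in, once; it reports no verdict.
Trained networks look in the newest picture that a camera, given by its name, has taken for a name from the list of things; names that differ only in an ending like _2 or _b are one class to them, and where a whole thing is asked for, a point or a joint stands for the part that bears it (a point fixed in the world has none). Each returns a list of dicts, best first, with "score" (0 to 1); they miss things now and then, are a little off and sometimes report something else, mostly with a low value. They report only what shows in the picture. A call takes as long as a camera call.
- bot.trace(camera, target): "region" (400x640 bool, what is visible of it) and "box" ([left, top, right, bottom] in pixels, round what is visible of it).
- bot.tip_of(camera, target): "centre" ([row, column] in pixels: a listed point, or the origin of a listed thing).
The state is a dict: "clock": time; "qpos": joint angles; "qd": joint speeds; "joint_efforts": joint torques, N m; "position": TCP position; "tool_rot": TCP orientation; "force": force on the tool from outside, world axes, zero at the start; "moment": the same for the moment, N m; "grip_width": finger opening in m.
Only numpy, scipy, OpenCV 4.12 (cv2) and the standard library are available. Lean on these libraries where they do the work, as an engineer would, in place of code of your own. Each camera call takes 0.05 s, during which the arm holds its last target.

### The job

Turn the steel shaft on its V-block stand until the flats on its two ends face straight up, then lay it lengthwise and centred in the two grey saddles of the open blue case, flats still up, set down gently, and close the lid fully. Never drop the shaft or lay it on the bench, and leave the can, screwdriver and bearing ring where they are.

Things in the scene. Friction and masses are not known exactly. Their poses are not given: they have to be found in the camera images.
- shaft_mid (a point): Centre of the loose dark steel shaft, on its axis: a bar 32 mm in diameter, 200 mm long, about 0.6 kg, axis along y. Its middle 130 mm is round; each end is cut to a D over its last 35 mm by a bright flat 9.5 mm from the axis; the bright end faces show the D. Both flats face +z of this frame. At the start they are rolled 1.1 rad or more from up, either way. Either end may lead.
- stand_seat (a point): Where the shaft's axis rests on the stand, mid-way between its two V-blocks, 110 mm above the bench; y along the shaft, z up. The shaft lies loose in the Vs: it can be lifted out, or turned about its axis there, and stays as it is left.
- stand: V-block stand, fixed to the bench; origin under its middle, y along the shaft. Yellow plate 110 (x) x 160 (y) x 8 mm; steel V-blocks 16 mm thick along y, centred at y = +-54 mm, their 45 degree faces ending 1 mm below the shaft's axis, 29 mm out to either side. Between the blocks (92 mm) the shaft is free all round, down to the plate.
- case_seat (a point): Where the shaft's axis shall lie in the case, mid-way between its two grey V saddles, 52 mm above the bench; y along the shaft to be laid in, x from the front (tab side) to the hinge, z up.
- case: Blue case base, fixed to the bench; origin under its middle, axes as case_seat. 150 (x) x 240 (y) mm, walls 5 mm, rim 50 mm above the bench, floor at 5 mm, inside 140 x 230 mm. The saddles are 16 mm thick along y, centred at y = +-54 mm, with 45 degree faces like the stand's; between them it is free down to the floor.
- lid (a joint): Lid angle: 0 closed, 1.57 upright, 1.9 the stop; the stiff hinge (0.4 N m) keeps it where it is left; starts open, at 1.5 to 1.85. A blue shell 150 x 240 x 30 mm, top at 80 mm when closed. Two ribs inside, 82 mm either side of the middle, end 12.5 mm above the seated shaft's axis: they clear flats that face up, but meet the round of a shaft turned otherwise and keep the lid ajar.
- lid_tab (a point): Grip point in the lid's grey pull tab: a bar 34 mm wide (along y), 12 mm thick, standing 39 mm out from the middle of the lid's front edge; this point is 26 mm out from that edge. Frame of the lid, x towards the hinge, z out of its top. Pinched across its width the tab can pivot between the fingers while it is led round the hinge; or it can be pushed over from behind.
- lid_hinge (a point): Middle of the hinge line at the far top edge of the case's base, 50.5 mm above the bench; the axis is y of the case. With the lid closed, lid_tab lies 176 mm in front of it (-x) and 14 mm above it; when open it stands up above the hinge; closing swings it forward and down.
- can_mid (a point): Centre of a standing green can, 64 mm in diameter, 120 mm tall. Bystander.
- driver_mid (a point): A red-handled screwdriver lying flat, 190 mm long along x. Bystander.
- bearing_mid (a point): Centre of a steel bearing ring lying flat, 72 mm outside diameter, 20 mm tall. Bystander.

How it is judged:
At the end, for the whole second after the job is handed in: The shaft rests in both saddles of the case (axis within 6 mm across, 5 mm in height and 0.08 rad of the seat, middle within 12 mm lengthwise), its flats face up within 0.26 rad (15 degrees), it is at rest, and the lid is closed to within 0.03 rad (x of shaft_mid in the frame of case_seat between -0.006 and 0.006 m and y of shaft_mid in the frame of case_seat between -0.012 and 0.012 m and z of shaft_mid in the frame of case_seat between -0.005 and 0.005 m and angle between the y axis of shaft_mid and the y axis of case_seat, either way round below 0.08 rad and angle between shaft_mid's own z axis and vertical below 0.26 rad and value of joint lid below 0.03 rad and linear speed of shaft below 0.02 m/s); the robot touches nothing.
It fails at once if the shaft is dropped or laid on the bench (height (world z) of shaft_mid below 0.03 m).
It fails at once if the shaft is dropped or slammed into the case: within 25 mm above its seat it moves faster than 0.45 m/s (a fall of about 10 mm) (horizontal distance between shaft_mid and case_seat below 0.03 m and z of shaft_mid in the frame of case_seat below 0.025 m and linear speed of shaft above 0.45 m/s).
It fails at once if the can, screwdriver or bearing ring is moved more than 30 mm (distance of any of can_mid, driver_mid, bearing_mid from where it was at the start of the episode above 0.03 m).
It also fails if it takes over 72 s, if anything falls off the work surface, if the arm or the gripper's body presses on something with over 40 N, if the wrist force passes 120 N, or if a joint passes its speed limit or range.

## Working session

There is one attempt and no reset: what is moved stays moved. The work goes in short steps, Python scripts to look and compute and a shell command to move; the robot and the scene stay as the last step left them, time stands still between calls to the robot, and variables do not carry over. Pictures are saved under pics/ and viewed, and the job is handed in when it is done.

```bash
mkdir -p pics; ls
cat > h.py <<'E'
import numpy as np, cv2
from workcell import bot
from scipy.spatial.transform import Rotation as R
def cal(n):
    c=bot.get_calibration(n); f=200/np.tan(np.radians(c['vertical_fov'])/2)
    o=c['orientation']; o=np.array(o)
    M=o if o.shape==(3,3) else (R.from_euler('xyz',o).as_matrix() if o.size==3 else R.from_quat(o).as_matrix())
    return f,c['cx'],c['cy'],np.array(c['origin']),M
def cloud(n,d,C=None):
    f,cx,cy,o,M=C or cal(n)
    v,u=np.mgrid[:400,:640]
    P=np.stack([(u-cx)/f*d,(v-cy)/f*d,d],-1)@M.T+o
    P[d==0]=np.nan
    return P
def proj(n,p,C=None):
    f,cx,cy,o,M=C or cal(n); q=(np.asarray(p)-o)@M
    return q[...,0]/q[...,2]*f+cx, q[...,1]/q[...,2]*f+cy
def save(n,im): cv2.imwrite('pics/%s.png'%n,im[...,::-1])
E
python3 - <<'E'
from h import *
print(bot.get_calibration('scene'));print(bot.get_calibration('top'));print(bot.get_calibration('wrist'))
for n in ['scene','top','wrist']:
    im,d=bot.grab_frame(n); save(n+'0',im); np.save(n+'0.npy',d)
print(bot.observe())
E
```

```text
pics
{'vertical_fov': 52.17529995188306, 'cx': 323.80365002153985, 'cy': 204.86447975525533, 'origin': array([ 1.22250381, -0.60432433,  0.80301047]), 'orientation': array([-2.2399307 , -0.01416135,  0.81107683])}
{'vertical_fov': 47.85605770845399, 'cx': 309.1702137048301, 'cy': 200.42354588865413, 'origin': array([ 0.3334942 , -0.00350195,  1.53575321]), 'orientation': array([-2.96388222, -0.00518541, -1.58771247])}
{'vertical_fov': 69.36739648424317, 'cx': 314.52522345831125, 'cy': 200.91067816994476, 'origin': array([ 0.2676905 , -0.57037384,  0.37201922]), 'orientation': array([ 2.83628173e+00,  1.48489081e-03, -1.25635274e+00])}
{'clock': 0.15, 'qpos': array([ 1.18580736,  0.52185825, -0.0363012 ,  1.5998163 ,  0.02121213,
        1.02113021, -0.11277383]), 'qd': array([ 0.00044223, -0.00123037,  0.00159579, -0.00245089, -0.00110858,
       -0.00020312, -0.00044411]), 'joint_efforts': array([ 2.64984068e-03, -9.27381349e+01,  1.98097765e+00, -3.70057797e+01,
        1.80091301e-02,  6.30166280e-03, -7.73263105e-05]), 'position': array([ 0.19339385, -0.59408329,  0.23089176]), 'tool_rot': array([-3.14076935e+00,  7.83045005e-05,  3.14785358e-01]), 'force': array([ 0.07149425,  0.05456194, -0.15355595]), 'moment': array([ 0.02941584,  0.04552437, -0.02643766]), 'grip_width': 0.08567467330182961}
```

View pics/scene0.png

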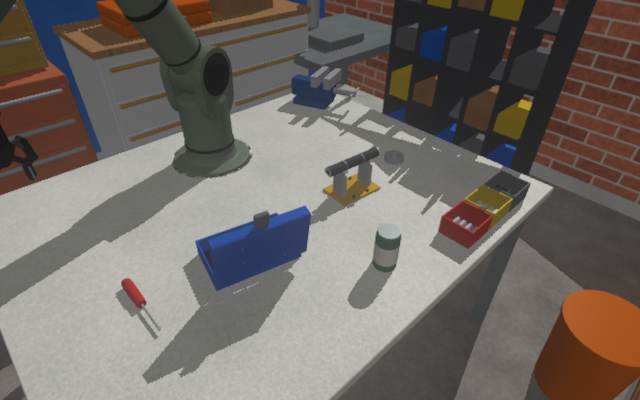

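View pics/top0.png

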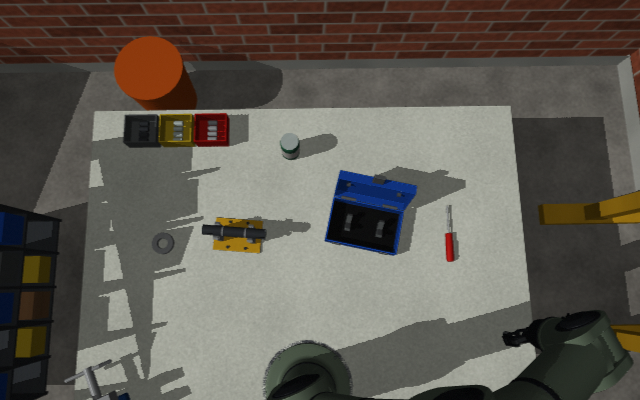

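Run:
```python
from h import *
for n in ['scene','top']:
    im,d=bot.grab_frame(n)
    P=cloud(n,d)
    for t in ['shaft_mid','stand','stand_seat','case','case_seat','lid_tab','lid_hinge','can_mid','driver_mid','bearing_mid']:
        r=bot.tip_of(n,t)
        for q in r[:2]:
            rc=q['centre']; print(n,t,round(q['score'],2),np.round(rc,1),P[int(rc[0]),int(rc[1])].round(3))
```

```text
scene shaft_mid 0.85 [161.9 352.9] [0.504 0.213 0.121]
scene stand 0.8 [191.  351.6] [0.51  0.211 0.01 ]
scene stand 0.74 [161.9 352.7] [0.504 0.213 0.121]
scene stand_seat 0.69 [254.  248.3] [ 0.625 -0.265  0.129]
scene stand_seat 0.59 [160.4 355.1] [0.506 0.225 0.121]
scene case 0.83 [253.2 247.6] [ 0.624 -0.266  0.132]
scene case_seat 0.67 [160.1 395.1] [0.492 0.462 0.015]
scene case_seat 0.65 [242.2 247.5] [ 0.632 -0.266  0.173]
scene lid_tab 0.82 [218.1 260.8] [ 0.64  -0.231  0.228]
scene lid_tab 0.71 [257.5 260.3] [ 0.624 -0.233  0.096]
scene lid_hinge 0.56 [259.8 259.8] [ 0.623 -0.236  0.091]
scene lid_hinge 0.19 [157.5 395.3] [0.486 0.468 0.022]
scene can_mid 0.79 [246.8 385.4] [0.802 0.019 0.094]
scene can_mid 0.59 [301.7 142.2] [ 0.489 -0.484  0.021]
scene driver_mid 0.65 [301.7 142.5] [ 0.489 -0.484  0.021]
scene driver_mid 0.47 [159.2 352.3] [0.497 0.22  0.122]
scene bearing_mid 0.57 [157.7 395.7] [0.486 0.468 0.022]
scene bearing_mid 0.45 [246.8 386.8] [0.803 0.021 0.094]
top shaft_mid 0.98 [234.2 235. ] [0.484 0.22  0.12 ]
top stand 0.92 [231.9 240.6] [0.492 0.203 0.128]
top stand_seat 0.67 [230.3 229.6] [0.496 0.238 0.124]
top case 0.61 [225.6 362.4] [ 0.52  -0.195  0.005]
top case_seat 0.73 [222.4 365.8] [ 0.531 -0.206  0.002]
top lid_tab 0.97 [176.9 383.7] [ 0.636 -0.234  0.239]
top lid_tab 0.42 [234.1 450.3] [ 0.483 -0.489  0.023]
top lid_hinge 0.6 [204.2 368.9] [ 0.585 -0.212  0.05 ]
top can_mid 0.71 [146.2 290.7] [0.769 0.044 0.119]
top driver_mid 0.59 [235.  449.1] [ 0.479 -0.486  0.02 ]
top driver_mid 0.43 [246.6 159.7] [0.46  0.495 0.004]
top bearing_mid 0.57 [243.1 163. ] [ 0.47   0.484 -0.002]
```

```bash
cat >> h.py <<'E'
def pose():
    s=bot.observe(); return np.array(s['position']),R.from_euler('xyz',s['tool_rot']).as_matrix()
def plan(p1,R1=None,n=10,p0=None,R0=None):
    """rows from current (or given) pose to target, straight line, tool axes"""
    p,Q=pose()
    if p0 is not None: p=np.array(p0)
    if R0 is not None: Q=R0
    if R1 is None: R1=Q
    w=R.from_matrix(Q.T@R1).as_rotvec()
    d=(np.array(p1)-p)/n*1000
    print('total mm',np.round(d*n,1),'rotvec tool',w.round(4),'n',n,'max',np.linalg.norm(d).round(1),np.linalg.norm(w/n).round(3))
    for i in range(n):
        A=Q@R.from_rotvec(w*i/n).as_matrix()
        print('  ',np.round(A.T@d,1),(w/n).round(4))
def down(yaw,tilt=0,axis=None):
    M=R.from_euler('xyz',[np.pi,0,yaw]).as_matrix()
    return M
E
python3 - <<'E'
from h import *
plan([.43,-.27,.42],down(0.95),10)
E
```

```text
total mm [236.5 324.3 188.7] rotvec tool [-1.000e-04 -0.000e+00 -6.353e-01] n 10 max 44.4 0.064
   [ 32.5 -23.5 -18.9] [-0.     -0.     -0.0635]
   [ 34.  -21.4 -18.9] [-0.     -0.     -0.0635]
   [ 35.2 -19.2 -18.9] [-0.     -0.     -0.0635]
   [ 36.4 -16.9 -18.9] [-0.     -0.     -0.0635]
   [ 37.4 -14.6 -18.9] [-0.     -0.     -0.0635]
   [ 38.2 -12.2 -18.9] [-0.     -0.     -0.0635]
   [ 38.9  -9.7 -18.9] [-0.     -0.     -0.0635]
   [ 39.5  -7.2 -18.9] [-0.     -0.     -0.0635]
   [ 39.9  -4.7 -18.9] [-0.     -0.     -0.0635]
   [ 40.1  -2.2 -18.9] [-0.     -0.     -0.0635]
```

```bash
python3 -m inch '[{"dx":32,"dy":-23,"dz":-19,"rz":-0.064},{"dx":34,"dy":-21,"dz":-19,"rz":-0.064},{"dx":35,"dy":-19,"dz":-19,"rz":-0.064},{"dx":36,"dy":-17,"dz":-19,"rz":-0.064},{"dx":37,"dy":-15,"dz":-19,"rz":-0.064},{"dx":38,"dy":-12,"dz":-19,"rz":-0.064},{"dx":39,"dy":-10,"dz":-19,"rz":-0.064},{"dx":39,"dy":-7,"dz":-19,"rz":-0.064},{"dx":40,"dy":-5,"dz":-19,"rz":-0.064},{"dx":40,"dy":-2,"dz":-19,"rz":-0.064}]'
python3 -m inch '[{"rz":0},{"rz":0},{"rz":0}]'
python3 - <<'E'
from h import *
im,d=bot.grab_frame('wrist'); save('w1',im); np.savez('w1.npz',im=im,d=d,**dict(zip('abcde',cal('wrist'))))
plan([.48,.25,.36],down(np.pi/2),10)
E
```

```text
schema error: expected keys dx, dy, dz, rx, ry, rz, hand
schema error: expected keys dx, dy, dz, rx, ry, rz, hand
Traceback (most recent call last):
TypeError: numpy.savez() got multiple values for keyword argument 'd'
```

View pics/w1.png

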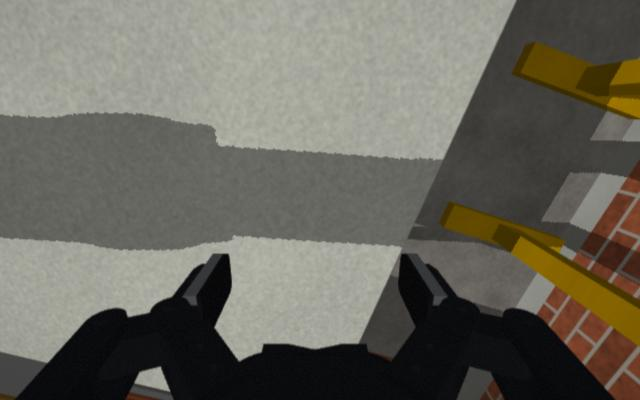

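All seven keys are required.

```bash
python3 -m inch '[{"dx":32,"dy":-23,"dz":-19,"rx":0,"ry":0,"rz":-0.064,"hand":-1},{"dx":34,"dy":-21,"dz":-19,"rx":0,"ry":0,"rz":-0.064,"hand":-1},{"dx":35,"dy":-19,"dz":-19,"rx":0,"ry":0,"rz":-0.064,"hand":-1},{"dx":36,"dy":-17,"dz":-19,"rx":0,"ry":0,"rz":-0.064,"hand":-1},{"dx":37,"dy":-15,"dz":-19,"rx":0,"ry":0,"rz":-0.064,"hand":-1},{"dx":38,"dy":-12,"dz":-19,"rx":0,"ry":0,"rz":-0.064,"hand":-1},{"dx":39,"dy":-10,"dz":-19,"rx":0,"ry":0,"rz":-0.064,"hand":-1},{"dx":39,"dy":-7,"dz":-19,"rx":0,"ry":0,"rz":-0.064,"hand":-1},{"dx":40,"dy":-5,"dz":-19,"rx":0,"ry":0,"rz":-0.064,"hand":-1},{"dx":0,"dy":0,"dz":0,"rx":0,"ry":0,"rz":0,"hand":-1}]'
python3 - <<'E'
from h import *
im,d=bot.grab_frame('wrist'); save('w1',im); np.savez('w1.npz',im=im,dep=d,cl=cloud('wrist',d))
plan([.48,.25,.36],down(np.pi/2),11)
E
```

```text
clock: 2.3
position: [0.4076, -0.2994, 0.4048]
tool_rot: [3.138, -0.002, 0.9]
force: [-0.5, -0.5, -0.5]
grip_width: 0.0852
total mm [ 74.3 551.7 -43.5] rotvec tool [ 2.300e-03  2.000e-04 -6.756e-01] n 11 max 50.8 0.061
   [ 43.4 -26.1   3.9] [ 0.0002  0.     -0.0614]
   [ 44.9 -23.4   3.9] [ 0.0002  0.     -0.0614]
   [ 46.2 -20.6   3.9] [ 0.0002  0.     -0.0614]
   [ 47.4 -17.7   3.9] [ 0.0002  0.     -0.0614]
   [ 48.4 -14.8   3.9] [ 0.0002  0.     -0.0614]
   [ 49.2 -11.8   3.9] [ 0.0002  0.     -0.0614]
   [49.9 -8.7  4. ] [ 0.0002  0.     -0.0614]
   [50.3 -5.6  4. ] [ 0.0002  0.     -0.0614]
   [50.5 -2.5  4. ] [ 0.0002  0.     -0.0614]
   [50.6  0.6  4. ] [ 0.0002  0.     -0.0614]
   [50.5  3.7  4. ] [ 0.0002  0.     -0.0614]
```

View pics/w1.png

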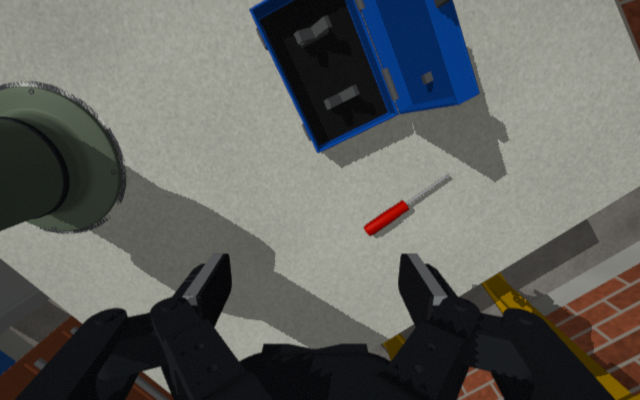

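```bash
python3 -m inch '[{"dx":43,"dy":-26,"dz":4,"rx":0,"ry":0,"rz":-0.061,"hand":-1},{"dx":45,"dy":-23,"dz":4,"rx":0,"ry":0,"rz":-0.061,"hand":-1},{"dx":44,"dy":-20,"dz":4,"rx":0,"ry":0,"rz":-0.061,"hand":-1},{"dx":44,"dy":-17,"dz":4,"rx":0,"ry":0,"rz":-0.061,"hand":-1},{"dx":0,"dy":0,"dz":0,"rx":0,"ry":0,"rz":-0.061,"hand":-1},{"dx":0,"dy":0,"dz":0,"rx":0,"ry":0,"rz":-0.061,"hand":-1}]'
python3 - <<'E'
from h import *
im,d=bot.grab_frame('wrist'); save('w2',im); np.savez('w2.npz',im=im,dep=d,cl=cloud('wrist',d))
plan([.48,.25,.36],down(np.pi/2),8)
E
```

```text
clock: 2.95
position: [0.4302, -0.1099, 0.3861]
tool_rot: [-3.141, 0.0, 1.26]
force: [-0.0, 0.1, -0.2]
grip_width: 0.0853
total mm [ 49.8 360.5 -26.1] rotvec tool [-5.00e-04  3.00e-04 -3.08e-01] n 8 max 45.6 0.039
   [44.8 -7.7  3.2] [-0.0001  0.     -0.0385]
   [45.1 -6.   3.2] [-0.0001  0.     -0.0385]
   [45.3 -4.3  3.2] [-0.0001  0.     -0.0385]
   [45.4 -2.5  3.2] [-0.0001  0.     -0.0385]
   [45.5 -0.8  3.2] [-0.0001  0.     -0.0385]
   [45.5  1.   3.3] [-0.0001  0.     -0.0385]
   [45.4  2.7  3.3] [-0.0001  0.     -0.0385]
   [45.3  4.5  3.3] [-0.0001  0.     -0.0385]
```

View pics/w2.png

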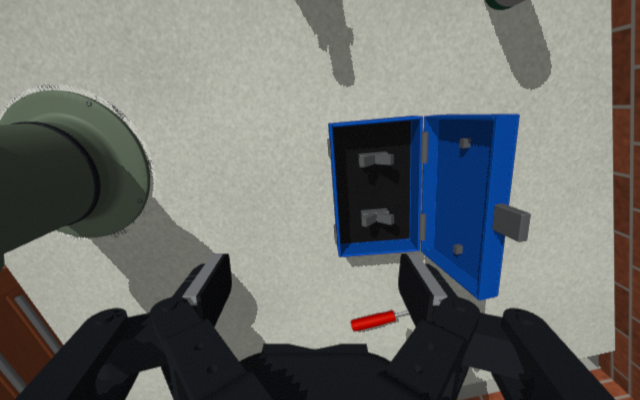

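```bash
python3 -m inch '[{"dx":45,"dy":-8,"dz":3,"rx":0,"ry":0,"rz":-0.039,"hand":-1},{"dx":45,"dy":-6,"dz":3,"rx":0,"ry":0,"rz":-0.039,"hand":-1},{"dx":45,"dy":-4,"dz":3,"rx":0,"ry":0,"rz":-0.039,"hand":-1},{"dx":45,"dy":-2,"dz":3,"rx":0,"ry":0,"rz":-0.039,"hand":-1},{"dx":45,"dy":-1,"dz":3,"rx":0,"ry":0,"rz":-0.039,"hand":-1},{"dx":45,"dy":1,"dz":3,"rx":0,"ry":0,"rz":-0.039,"hand":-1},{"dx":45,"dy":3,"dz":3,"rx":0,"ry":0,"rz":-0.039,"hand":-1},{"dx":25,"dy":4,"dz":3,"rx":0,"ry":0,"rz":-0.039,"hand":-1},{"dx":0,"dy":0,"dz":0,"rx":0,"ry":0,"rz":0,"hand":-1}]'
python3 - <<'E'
from h import *
im,d=bot.grab_frame('wrist'); save('w3',im); np.savez('w3.npz',im=im,dep=d,cl=cloud('wrist',d))
E
```

```text
clock: 3.9
position: [0.4806, 0.2303, 0.3612]
tool_rot: [-3.14, -0.001, 1.572]
force: [-0.0, -1.4, -0.1]
grip_width: 0.085
```

View pics/w3.png

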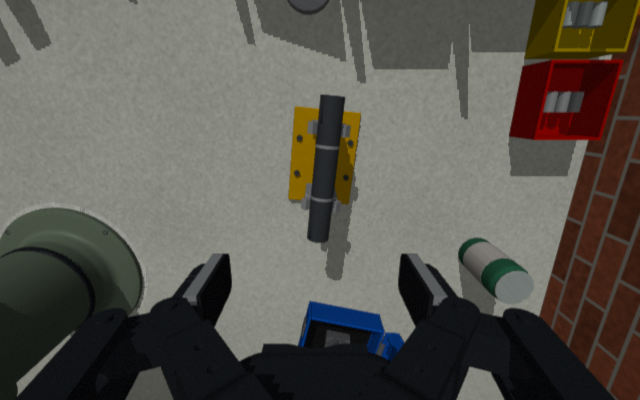

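```bash
python3 - <<'E'
from h import *
z=np.load('w3.npz'); P=z['cl']; im=z['im']
# shaft points
m=(P[...,2]>0.105)&(P[...,2]<0.16)&(abs(P[...,0]-.5)<.06)&(abs(P[...,1]-.22)<.13)
Q=P[m]; print(len(Q),Q.min(0),Q.max(0))
# fit cylinder radius .016 axis
from scipy.optimize import least_squares
def res(p,Q):
    a=np.array([p[0],0,p[1]]); d=np.array([p[2],1,p[3]]);d/=np.linalg.norm(d)
    v=Q-a; v[:,1]-=0; 
    return np.linalg.norm(np.cross(v,d),axis=1)-.016
mid=Q[abs(Q[:,1]-Q[:,1].mean())<.065]
s=least_squares(lambda p:res(p,mid),[.5,.1,0,0],loss='soft_l1',f_scale=.001)
print(s.x, np.sqrt(np.mean(s.fun**2)))
p=s.x
for y in (.12,.22,.32): print(y,p[0]+p[2]*y,p[1]+p[3]*y)
# profile of each end: residual radius vs angle
yc=(Q[:,1].min()+Q[:,1].max())/2; print('yc',yc)
for lo,hi in ((-.1,-.07),(-.06,.06),(.07,.1)):
    k=Q[(Q[:,1]-yc>lo)&(Q[:,1]-yc<hi)]
    dx=k[:,0]-(p[0]+p[2]*k[:,1]); dz=k[:,2]-(p[1]+p[3]*k[:,1])
    th=np.degrees(np.arctan2(dx,dz)); r=np.hypot(dx,dz)
    for t in range(-90,100,15):
        q=abs(th-t)<7.5
        if q.sum(): print(lo,t,q.sum(),r[q].mean().round(4))
g=np.nanmedian(P[..., 2][(abs(P[...,0]-.5)<.04)&(abs(P[...,1]-.0)<.04)]); print('ground',g)
E
python3 - <<'E'
import cv2
a=cv2.imread('pics/w3.png')[80:260,270:390]; cv2.imwrite('pics/w3c.png',cv2.resize(a,None,fx=3.3,fy=3.3,interpolation=cv2.INTER_CUBIC))
a=cv2.imread('pics/scene0.png')[130:220,300:420]; cv2.imwrite('pics/s0c.png',cv2.resize(a,None,fx=6,fy=6,interpolation=cv2.INTER_CUBIC))
E
```

```text
3620 [0.4645659  0.12273168 0.10500706] [0.52512318 0.3243523  0.12671021]
[ 0.46768311  0.13644935  0.11324471 -0.00079305] 0.0075961634119020675
0.12 0.4812724727285777 0.136354178724137
0.22 0.4925969433229661 0.13627487338820338
0.32 0.5039214139173546 0.1361955680522698
yc 0.22354198816040743
ground -0.0012727363542685
```

View pics/w3c.png

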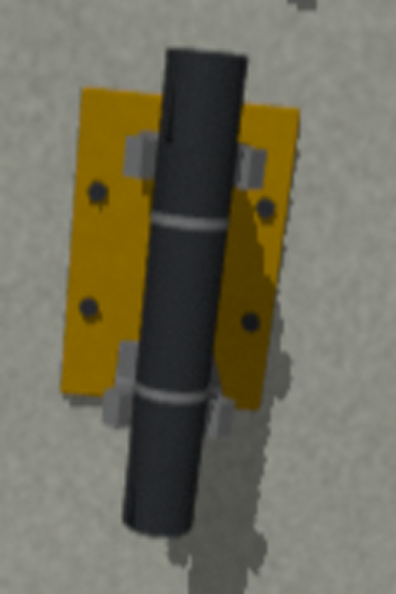

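View pics/s0c.png

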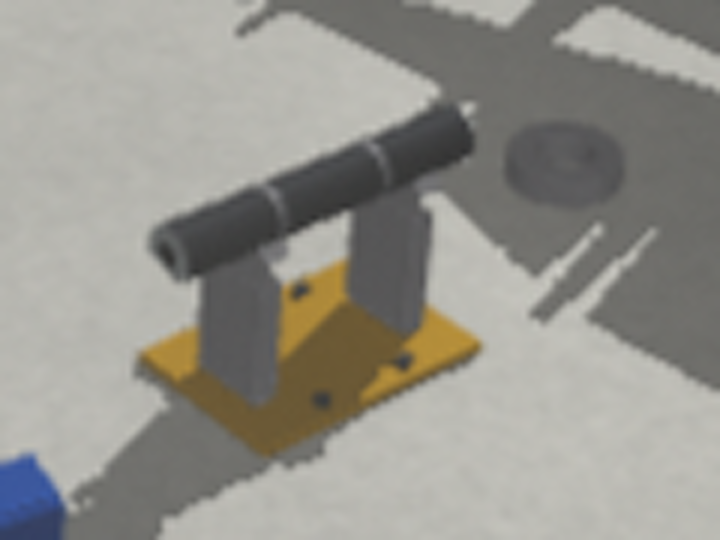

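Run:
```python
from h import *
z=np.load('w3.npz'); P=z['cl']; im=z['im']
from scipy.optimize import least_squares
m=(P[...,2]>0.1135)&(P[...,2]<0.16)&(abs(P[...,0]-.5)<.06)&(abs(P[...,1]-.22)<.13)
Q=P[m];print(len(Q),Q.min(0),Q.max(0))
def res(p,Q):
    d=np.array([p[2],1,p[3]]);d/=np.linalg.norm(d)
    v=Q-np.array([p[0],.22,p[1]])
    return np.linalg.norm(np.cross(v,d),axis=1)-.016
s=least_squares(lambda p:res(p,Q),[.5,.11,.1,0],loss='soft_l1',f_scale=.001); p=s.x
print(p.round(4), np.sqrt(np.mean(s.fun**2)))
u=Q[:,1]
for lo in np.arange(.12,.33,.02):
    k=Q[(u>lo)&(u<lo+.02)]
    dx=k[:,0]-(p[0]+p[2]*(k[:,1]-.22)); dz=k[:,2]-(p[1]+p[3]*(k[:,1]-.22))
    print(lo.round(2),len(k),dx.min().round(4),dx.max().round(4),dz.max().round(4))
print('ends', u.min(),u.max())
c,s_=np.cos(.6),np.sin(.6)
plan([.51,.376,.19],np.array([[0,c,-s_],[1,0,0],[0,-s_,-c]]).T,6)
```

```text
3288 [0.47019217 0.12273168 0.11350288] [0.5191606  0.3243523  0.12671021]
[ 4.945e-01  1.086e-01  9.760e-02 -3.000e-04] 0.0006301432428019671
0.12 218 -0.0154 0.0149 0.0177
0.14 274 -0.0155 0.0153 0.0177
0.16 284 -0.0153 0.0151 0.0179
0.18 302 -0.0154 0.0153 0.0179
0.2 317 -0.0153 0.0154 0.0177
0.22 333 -0.0153 0.0151 0.0175
0.24 340 -0.0154 0.0154 0.0178
0.26 364 -0.0155 0.0151 0.0174
0.28 373 -0.0155 0.0152 0.0175
0.3 405 -0.0153 0.0154 0.0179
0.32 78 -0.0148 0.0146 0.0181
ends 0.12273167932230625 0.32435229699850865
total mm [  29.3  147.6 -171.5] rotvec tool [-0.0023 -0.6001 -0.0014] n 6 max 38.0 0.1
   [24.6  4.9 28.6] [-0.0004 -0.1    -0.0002]
   [27.3  4.9 26. ] [-0.0004 -0.1    -0.0002]
   [29.8  4.9 23.1] [-0.0004 -0.1    -0.0002]
   [32.   4.9 20. ] [-0.0004 -0.1    -0.0002]
   [33.8  4.9 16.7] [-0.0004 -0.1    -0.0002]
   [35.3  4.9 13.3] [-0.0004 -0.1    -0.0002]
```

```bash
python3 -m inch '[{"dx":25,"dy":5,"dz":29,"rx":0,"ry":-0.1,"rz":0,"hand":-1},{"dx":27,"dy":5,"dz":26,"rx":0,"ry":-0.1,"rz":0,"hand":-1},{"dx":30,"dy":5,"dz":23,"rx":0,"ry":-0.1,"rz":0,"hand":-1},{"dx":32,"dy":5,"dz":20,"rx":0,"ry":-0.1,"rz":0,"hand":-1},{"dx":34,"dy":5,"dz":17,"rx":0,"ry":-0.1,"rz":0,"hand":-1},{"dx":35,"dy":5,"dz":13,"rx":0,"ry":-0.1,"rz":0,"hand":-1},{"dx":0,"dy":0,"dz":0,"rx":0,"ry":0,"rz":0,"hand":-1},{"dx":0,"dy":0,"dz":0,"rx":0,"ry":0,"rz":0,"hand":-1}]'
python3 - <<'E'
from h import *
im,d=bot.grab_frame('wrist'); save('w4',im); np.savez('w4.npz',im=im,dep=d,cl=cloud('wrist',d))
u,v=proj('wrist',[.505,.3235,.11]); u=int(u);v=int(v);print(u,v)
save('w4c',cv2.resize(im[max(v-50,0):v+50,max(u-60,0):u+60],None,fx=6,fy=6,interpolation=cv2.INTER_CUBIC))
E
```

```text
clock: 4.75
position: [0.511, 0.3749, 0.1886]
tool_rot: [-3.139, 0.602, 1.569]
force: [0.5, 0.4, 0.8]
grip_width: 0.0852
305 200
```

View pics/w4c.png

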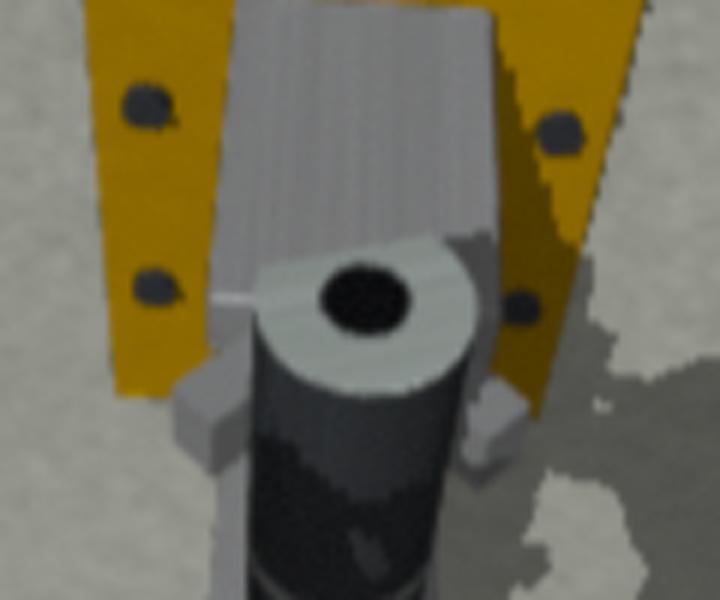

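View pics/w4.png

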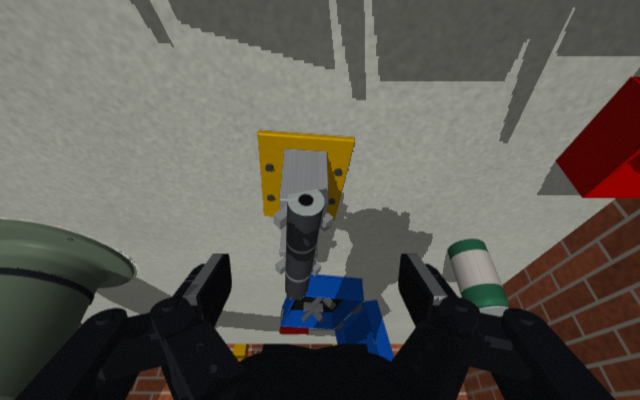

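Run:
```python
from h import *
f,cx,cy,o,M=cal('wrist')
ax=np.array([.0976,1,0]);ax/=np.linalg.norm(ax)
c0=np.array([.4945+.0976*(.3245-.22),.3245,.109])
ex=np.cross(ax,[0,0,1]); # ~ +x
def pt(px):
    u=245+px[0]/6;v=150+px[1]/6
    r=M@np.array([(u-cx)/f,(v-cy)/f,1]); t=((c0-o)@ax)/(r@ax); q=o+t*r-c0
    return np.array([q@ex,q[2]])
pts={k:pt(k) for k in [(258,272),(300,262),(350,253),(400,244),(432,238),(366,300),(478,300),(365,395),(250,310),(460,360)]}
for k,q in pts.items(): print(k,(q*1000).round(1))
a=pts[(258,272)];b=pts[(432,238)];d=b-a
n=np.array([-d[1],d[0]]); h=pts[(366,300)]; 
if n@((a+b)/2-h)<0:n=-n
n/=np.linalg.norm(n);print('normal (x,z)',n,'angle from up toward +x',np.degrees(np.arctan2(n[0],n[1])),'dist',n@(a-h))
```

```text
(258, 272) [-14.7  -2.4]
(300, 262) [-8.8 -4.7]
(350, 253) [-1.6 -6.9]
(400, 244) [ 5.7 -9.2]
(432, 238) [ 10.4 -10.7]
(366, 300) [0.9 1.6]
(478, 300) [17.   0.5]
(365, 395) [ 1.  18.2]
(250, 310) [-15.5   4.6]
(460, 360) [14.2 11.4]
normal (x,z) [-0.31495123 -0.94910786] angle from up toward +x -161.64213053082773 dist 0.008700750710676794
```

```bash
cat >> h.py <<'E'
AX=np.array([.0976,1,0]);AX/=np.linalg.norm(AX)
C=np.array([.4948,.2235,.1098])
def tilt(tau,yaw=np.pi/2-.0973,ax=AX):
    return R.from_rotvec(ax*np.radians(tau)).as_matrix()@down(yaw)
def at(tau,d,c=C):  # TCP d metres past the axis along tool z
    T=tilt(tau); return c+T[:,2]*d, T
E
python3 - <<'E'
from h import *
T=tilt(-55)
plan([.40,.235,.28],T,10)
p,T=at(-55,-.06); plan(p,T,5,[.40,.235,.28],T)
# stand plate extents
P=np.load('w3.npz')['cl'];im=np.load('w3.npz')['im'].astype(int)
m=(im[...,0]>90)&(im[...,2]<50)&(im[...,1]>50)&(P[...,2]<.02)&(abs(P[...,0]-.5)<.1)&(abs(P[...,1]-.22)<.12)
Q=P[m]; print(Q.min(0),Q.max(0)); print(cv2.minAreaRect((Q[:,:2]*1000).astype(np.float32)))
E
```

```text
total mm [-112.  -139.4   89. ] rotvec tool [-0.9008  0.5079  0.3692] n 10 max 20.0 0.11
   [-16.6 -11.1   0.5] [-0.0901  0.0508  0.0369]
   [-17.  -10.5  -1.3] [-0.0901  0.0508  0.0369]
   [-17.2  -9.6  -3.1] [-0.0901  0.0508  0.0369]
   [-17.4  -8.7  -4.8] [-0.0901  0.0508  0.0369]
   [-17.4  -7.5  -6.4] [-0.0901  0.0508  0.0369]
   [-17.3  -6.2  -7.9] [-0.0901  0.0508  0.0369]
   [-17.   -4.8  -9.2] [-0.0901  0.0508  0.0369]
   [-16.7  -3.3 -10.5] [-0.0901  0.0508  0.0369]
   [-16.2  -1.7 -11.5] [-0.0901  0.0508  0.0369]
   [-15.6  -0.  -12.4] [-0.0901  0.0508  0.0369]
total mm [  45.9   -6.7 -135.8] rotvec tool [0. 0. 0.] n 5 max 28.7 0.0
   [ -0.4 -16.9  23.2] [0. 0. 0.]
   [ -0.4 -16.9  23.2] [0. 0. 0.]
   [ -0.4 -16.9  23.2] [0. 0. 0.]
   [ -0.4 -16.9  23.2] [0. 0. 0.]
   [ -0.4 -16.9  23.2] [0. 0. 0.]
[ 0.433439    0.14995957 -0.0021826 ] [0.5567872  0.30982606 0.01839144]
((495.79998779296875, 225.44741821289062), (161.29296875, 110.33668518066406), 84.31791687011719)
```

```bash
python3 -m inch '[{"dx":-17,"dy":-11,"dz":0,"rx":-0.09,"ry":0.051,"rz":0.037,"hand":-1},{"dx":-17,"dy":-10,"dz":-1,"rx":-0.09,"ry":0.051,"rz":0.037,"hand":-1},{"dx":-17,"dy":-10,"dz":-3,"rx":-0.09,"ry":0.051,"rz":0.037,"hand":-1},{"dx":-17,"dy":-9,"dz":-5,"rx":-0.09,"ry":0.051,"rz":0.037,"hand":-1},{"dx":-17,"dy":-8,"dz":-6,"rx":-0.09,"ry":0.051,"rz":0.037,"hand":-1},{"dx":-17,"dy":-6,"dz":-8,"rx":-0.09,"ry":0.051,"rz":0.037,"hand":-1},{"dx":-17,"dy":-5,"dz":-9,"rx":-0.09,"ry":0.051,"rz":0.037,"hand":-1},{"dx":-17,"dy":-3,"dz":-10,"rx":-0.09,"ry":0.051,"rz":0.037,"hand":-1},{"dx":-16,"dy":-2,"dz":-12,"rx":-0.09,"ry":0.051,"rz":0.037,"hand":-1},{"dx":-16,"dy":0,"dz":-12,"rx":-0.09,"ry":0.051,"rz":0.037,"hand":-1}]'
python3 - <<'E'
from h import *
print(bot.observe()['qpos'].round(2))
for t in (-55,-70,-85):
    p,T=at(t,-.06); plan(p,T,5)
E
```

```text
clock: 5.8
position: [0.406, 0.2435, 0.273]
tool_rot: [2.242, 0.057, 1.465]
force: [0.1, 0.3, -1.1]
grip_width: 0.0855
[-0.61  0.25 -0.74  2.39  1.35  1.11 -2.42]
total mm [  39.9  -15.2 -128.8] rotvec tool [-0.0604  0.0413  0.0408] n 5 max 27.1 0.017
   [ -0.7 -15.1  22.5] [-0.0121  0.0083  0.0082]
   [ -1.  -15.4  22.3] [-0.0121  0.0083  0.0082]
   [ -1.3 -15.6  22.1] [-0.0121  0.0083  0.0082]
   [ -1.6 -15.9  21.9] [-0.0121  0.0083  0.0082]
   [ -1.9 -16.1  21.7] [-0.0121  0.0083  0.0082]
total mm [  32.7  -14.5 -142.7] rotvec tool [-0.3221  0.0358  0.046 ] n 5 max 29.4 0.065
   [ -0.5 -18.2  23.1] [-0.0644  0.0072  0.0092]
   [ -0.9 -19.6  21.9] [-0.0644  0.0072  0.0092]
   [ -1.2 -21.   20.6] [-0.0644  0.0072  0.0092]
   [ -1.6 -22.3  19.2] [-0.0644  0.0072  0.0092]
   [ -1.9 -23.4  17.7] [-0.0644  0.0072  0.0092]
total mm [  29.3  -14.2 -158. ] rotvec tool [-0.5838  0.0298  0.0508] n 5 max 32.3 0.117
   [ -0.4 -21.   24.5] [-0.1168  0.006   0.0102]
   [ -0.7 -23.7  21.9] [-0.1168  0.006   0.0102]
   [ -1.1 -26.1  19. ] [-0.1168  0.006   0.0102]
   [ -1.5 -28.1  15.8] [-0.1168  0.006   0.0102]
   [ -1.9 -29.7  12.4] [-0.1168  0.006   0.0102]
```

Run:
```python
from h import *
p,T=at(-48,-.055); plan(p,T,5)
```

```text
total mm [  48.1  -16.  -126.4] rotvec tool [0.0617 0.0438 0.0382] n 5 max 27.2 0.017
   [ -0.7 -13.7  23.5] [0.0123 0.0088 0.0076]
   [ -1.  -13.4  23.7] [0.0123 0.0088 0.0076]
   [ -1.3 -13.1  23.8] [0.0123 0.0088 0.0076]
   [ -1.6 -12.8  24. ] [0.0123 0.0088 0.0076]
   [ -1.9 -12.5  24.1] [0.0123 0.0088 0.0076]
```

```bash
python3 -m inch '[{"dx":-1,"dy":-14,"dz":23,"rx":0.012,"ry":0.009,"rz":0.008,"hand":-1},{"dx":-1,"dy":-13,"dz":24,"rx":0.012,"ry":0.009,"rz":0.008,"hand":-1},{"dx":-1,"dy":-13,"dz":24,"rx":0.012,"ry":0.009,"rz":0.008,"hand":-1},{"dx":-2,"dy":-13,"dz":24,"rx":0.012,"ry":0.009,"rz":0.008,"hand":-1},{"dx":-2,"dy":-12,"dz":24,"rx":0.012,"ry":0.009,"rz":0.008,"hand":-1},{"dx":0,"dy":0,"dz":0,"rx":0,"ry":0,"rz":0,"hand":-1}]'
python3 - <<'E'
from h import *
print(bot.observe()['qpos'].round(2))
im,d=bot.grab_frame('wrist'); save('w5',im)
p,T=at(-48,.020); plan(p,T,5)
E
```

```text
clock: 6.4
position: [0.4332, 0.2261, 0.1765]
tool_rot: [2.292, 0.111, 1.486]
force: [-0.8, -1.2, -0.4]
grip_width: 0.0855
[-0.16  0.8  -1.3   2.42  1.61  1.6  -2.51]
total mm [ 76.4  -5.3 -82.4] rotvec tool [0.0168 0.0621 0.0915] n 5 max 22.5 0.022
   [ 2.  -2.3 22.3] [0.0034 0.0124 0.0183]
   [ 1.7 -2.2 22.3] [0.0034 0.0124 0.0183]
   [ 1.4 -2.2 22.4] [0.0034 0.0124 0.0183]
   [ 1.1 -2.1 22.4] [0.0034 0.0124 0.0183]
   [ 0.8 -2.1 22.4] [0.0034 0.0124 0.0183]
```

View pics/w5.png

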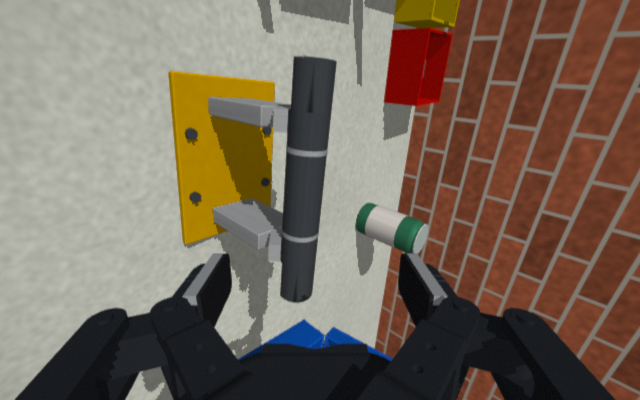

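Run:
```python
from h import *
p,T=at(-38,-.05); plan(p,T,3)
```

```text
total mm [ 31.   -0.8 -29.6] rotvec tool [0.1911 0.07   0.0859] n 3 max 14.3 0.074
   [ 1.7 -0.6 14.2] [0.0637 0.0233 0.0286]
   [ 1.3  0.3 14.2] [0.0637 0.0233 0.0286]
   [ 1.   1.2 14.2] [0.0637 0.0233 0.0286]
```

```bash
python3 -m inch '[{"dx":2,"dy":-1,"dz":14,"rx":0.064,"ry":0.023,"rz":0.029,"hand":-1},{"dx":1,"dy":0,"dz":14,"rx":0.064,"ry":0.023,"rz":0.029,"hand":-1},{"dx":1,"dy":1,"dz":14,"rx":0.064,"ry":0.023,"rz":0.029,"hand":-1},{"dx":0,"dy":0,"dz":0,"rx":0,"ry":0,"rz":0,"hand":-1}]'
python3 - <<'E'
from h import *
print(bot.observe()['qpos'].round(2))
p,T=at(-38,.020); plan(p,T,4)
E
```

```text
clock: 6.85
position: [0.4654, 0.2275, 0.1534]
tool_rot: [2.47, -0.002, 1.472]
force: [0.1, 0.6, 0.3]
grip_width: 0.0851
[ 0.08  0.82 -1.36  2.34  1.65  1.37 -2.35]
total mm [ 41.6  -5.2 -59.4] rotvec tool [ 0.0079 -0.0004 -0.002 ] n 4 max 18.2 0.002
   [-0.3 -1.  18.1] [ 0.002  -0.0001 -0.0005]
   [-0.3 -1.  18.1] [ 0.002  -0.0001 -0.0005]
   [-0.3 -0.9 18.1] [ 0.002  -0.0001 -0.0005]
   [-0.3 -0.9 18.1] [ 0.002  -0.0001 -0.0005]
```

```bash
python3 -m inch '[{"dx":0,"dy":-1,"dz":18,"rx":0.002,"ry":0,"rz":0,"hand":-1},{"dx":0,"dy":-1,"dz":18,"rx":0.002,"ry":0,"rz":0,"hand":-1},{"dx":0,"dy":-1,"dz":18,"rx":0.002,"ry":0,"rz":0,"hand":-1},{"dx":0,"dy":-1,"dz":18,"rx":0.002,"ry":0,"rz":0,"hand":-1},{"dx":0,"dy":0,"dz":0,"rx":0,"ry":0,"rz":0,"hand":-1}]'
python3 - <<'E'
from h import *
print(bot.observe()['qpos'].round(2))
p,T=at(-38,.020); plan(p,T,1)
E
```

```text
clock: 7.35
position: [0.5049, 0.2249, 0.0927]
tool_rot: [2.479, 0.001, 1.476]
force: [-0.9, -0.4, 0.5]
grip_width: 0.0852
[ 0.07  0.95 -1.23  2.29  1.82  1.36 -2.35]
total mm [ 2.2 -2.6  1.3] rotvec tool [-0.0009 -0.0009  0.003 ] n 1 max 3.6 0.003
   [-2.4  2.7  0.4] [-0.0009 -0.0009  0.003 ]
```

```bash
python3 -m inch '[{"dx":0,"dy":0,"dz":0,"rx":0,"ry":0,"rz":0,"hand":0.3},{"dx":0,"dy":0,"dz":0,"rx":0,"ry":0,"rz":0,"hand":0.3},{"dx":0,"dy":0,"dz":0,"rx":0,"ry":0,"rz":0,"hand":1},{"dx":0,"dy":0,"dz":0,"rx":0,"ry":0,"rz":0,"hand":1},{"dx":0,"dy":0,"dz":0,"rx":0,"ry":0,"rz":0,"hand":1},{"dx":0,"dy":0,"dz":0,"rx":0,"ry":0,"rz":0,"hand":1}]' 60
python3 - <<'E'
from h import *
im,d=bot.grab_frame('wrist'); save('w6',im)
print(bot.observe()['force'].round(1))
E
```

```text
clock: 7.95
position: [0.5059, 0.2255, 0.0939]
tool_rot: [2.476, -0.002, 1.475]
force: [1.7, -6.5, 32.7]
grip_width: 0.0305
[ 2.4 -6.5 32.2]
```

View pics/w6.png

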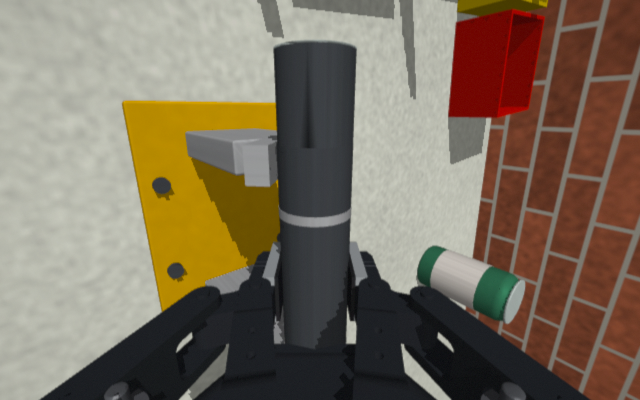

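```bash
python3 -m inch '[{"dx":0,"dy":4,"dz":-5,"rx":0,"ry":0,"rz":0,"hand":1},{"dx":0,"dy":5,"dz":-6,"rx":0,"ry":0,"rz":0,"hand":1},{"dx":0,"dy":0,"dz":0,"rx":0,"ry":0,"rz":0,"hand":1},{"dx":0,"dy":-2.4,"dz":0,"rx":0.12,"ry":0,"rz":0,"hand":1},{"dx":0,"dy":-2.4,"dz":0,"rx":0.12,"ry":0,"rz":0,"hand":1},{"dx":0,"dy":-2.4,"dz":0,"rx":0.12,"ry":0,"rz":0,"hand":1},{"dx":0,"dy":-2.4,"dz":0,"rx":0.12,"ry":0,"rz":0,"hand":1},{"dx":0,"dy":-2.4,"dz":0,"rx":0.12,"ry":0,"rz":0,"hand":1},{"dx":0,"dy":-2.4,"dz":0,"rx":0.12,"ry":0,"rz":0,"hand":1},{"dx":0,"dy":0,"dz":0,"rx":0,"ry":0,"rz":0,"hand":1}]'
python3 - <<'E'
from h import *
s=bot.observe();print(s['qpos'].round(2),s['force'].round(1),s['moment'].round(2))
p,T=pose(); print('grasp',p-.02*T[:,2], 'z',T[:,2].round(3),'x',T[:,0].round(3))
im,d=bot.grab_frame('wrist'); save('w7',im)
E
```

```text
clock: 9.0
position: [0.4924, 0.2257, 0.0993]
tool_rot: [-3.074, -0.001, 1.472]
force: [-0.3, -0.1, -5.7]
grip_width: 0.0302
[ 0.31  1.06 -1.38  1.84  1.04  1.28 -1.48] [-0.3 -0.1 -5.7] [-0.   -0.11  0.06]
grasp [0.49378574 0.225551   0.1192287 ] z [-0.067  0.008 -0.998] x [0.098 0.995 0.001]
```

View pics/w7.png

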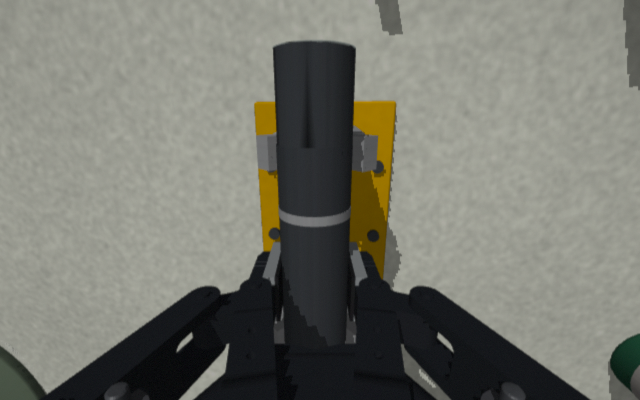

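```bash
python3 -m inch '[{"dx":0,"dy":-2.4,"dz":0,"rx":0.12,"ry":0,"rz":0,"hand":1},{"dx":0,"dy":-2.4,"dz":0,"rx":0.12,"ry":0,"rz":0,"hand":1},{"dx":0,"dy":-2.4,"dz":0,"rx":0.12,"ry":0,"rz":0,"hand":1},{"dx":0,"dy":-2.4,"dz":0,"rx":0.12,"ry":0,"rz":0,"hand":1},{"dx":0,"dy":-2.4,"dz":0,"rx":0.12,"ry":0,"rz":0,"hand":1},{"dx":0,"dy":-2.4,"dz":0,"rx":0.12,"ry":0,"rz":0,"hand":1},{"dx":0,"dy":0,"dz":0,"rx":0,"ry":0,"rz":0,"hand":1}]'
python3 - <<'E'
from h import *
s=bot.observe();print(s['qpos'].round(2),s['force'].round(1),s['moment'].round(2))
p,T=pose(); print('grasp',p-.02*T[:,2], 'z',T[:,2].round(3),'x',T[:,0].round(3),'tau',np.degrees(np.arctan2(-T[0,2],-T[2,2])))
E
```

```text
clock: 9.75
position: [0.4778, 0.2276, 0.1027]
tool_rot: [-2.356, 0.003, 1.476]
force: [-0.6, -0.3, -6.8]
grip_width: 0.0303
[ 0.24  1.35 -1.35  1.34  0.59  1.75 -1.15] [-0.6 -0.3 -6.8] [-0.15 -1.55 -0.03]
grasp [0.49183774 0.22624539 0.11679726] z [-0.704  0.066 -0.707] x [ 0.095  0.995 -0.003] tau 44.88214243832164
```

```bash
python3 -m inch '[{"dx":0,"dy":3.5,"dz":1,"rx":0,"ry":0,"rz":0,"hand":1},{"dx":0,"dy":3.5,"dz":1.5,"rx":0,"ry":0,"rz":0,"hand":1},{"dx":0,"dy":0,"dz":0,"rx":0,"ry":0,"rz":0,"hand":1},{"dx":0,"dy":0,"dz":0,"rx":0,"ry":0,"rz":0,"hand":1}]'
python3 - <<'E'
from h import *
s=bot.observe();print(s['force'].round(1),s['moment'].round(2))
p,T=pose(); print('grasp',p-.02*T[:,2])
E
```

```text
clock: 10.15
position: [0.4811, 0.2275, 0.0989]
tool_rot: [-2.361, -0.001, 1.477]
force: [0.3, 0.0, -5.1]
grip_width: 0.0306
[ 0.3  0.  -5.1] [-0.18 -1.54  0.  ]
grasp [0.49508749 0.22615375 0.11311119]
```

```bash
python3 -m inch '[{"dx":0,"dy":1.5,"dz":1.5,"rx":0,"ry":0,"rz":0,"hand":1},{"dx":0,"dy":1.5,"dz":1.5,"rx":0,"ry":0,"rz":0,"hand":1},{"dx":0,"dy":0,"dz":0,"rx":0,"ry":0,"rz":0,"hand":1}]'
python3 - <<'E'
from h import *
s=bot.observe();print(s['force'].round(1),s['moment'].round(2))
p,T=pose(); print('grasp',p-.02*T[:,2])
E
```

```text
clock: 10.45
position: [0.4802, 0.2278, 0.0962]
tool_rot: [-2.357, -0.002, 1.478]
force: [-7.1, -2.1, 16.2]
grip_width: 0.0302
[-7.1 -2.1 16.2] [-0.65  2.44  0.26]
grasp [0.49427993 0.22649222 0.11039163]
```

```bash
python3 -m inch '[{"dx":0,"dy":0,"dz":0,"rx":0,"ry":0,"rz":0,"hand":0.2},{"dx":0,"dy":0,"dz":0,"rx":0,"ry":0,"rz":0,"hand":-1},{"dx":0,"dy":0,"dz":0,"rx":0,"ry":0,"rz":0,"hand":-1},{"dx":0,"dy":0,"dz":0,"rx":0,"ry":0,"rz":0,"hand":-1},{"dx":0,"dy":0,"dz":0,"rx":0,"ry":0,"rz":0,"hand":-1},{"dx":0,"dy":0,"dz":-20,"rx":0,"ry":0,"rz":0,"hand":-1},{"dx":0,"dy":0,"dz":-30,"rx":0,"ry":0,"rz":0,"hand":-1},{"dx":0,"dy":0,"dz":-30,"rx":0,"ry":0,"rz":0,"hand":-1},{"dx":0,"dy":0,"dz":-10,"rx":0,"ry":0,"rz":0,"hand":-1}]'
python3 - <<'E'
from h import *
im,d=bot.grab_frame('wrist'); save('w8',im);np.savez('w8.npz',im=im,dep=d,cl=cloud('wrist',d))
s=bot.observe();print(s['qpos'].round(2),s['force'].round(1))
T0=tilt(0); plan([.47,.232,.235],T0,8)
p,T=at(-38,-.06); plan(p,T,8,[.47,.232,.235],T0)
E
```

```text
clock: 11.35
position: [0.5458, 0.2217, 0.1598]
tool_rot: [-2.361, -0.003, 1.475]
force: [0.3, 0.3, 0.8]
grip_width: 0.0855
[ 0.17  1.29 -1.31  1.1   0.54  1.9  -1.05] [ 0.9 -0.2  1. ]
total mm [-75.8  10.1  75. ] rotvec tool [-0.7804 -0.0017  0.0027] n 8 max 13.4 0.098
   [  0.4 -13.4   0.1] [-0.0975 -0.0002  0.0003]
   [  0.4 -13.3  -1.2] [-0.0975 -0.0002  0.0003]
   [  0.4 -13.1  -2.5] [-0.0975 -0.0002  0.0003]
   [  0.4 -12.8  -3.8] [-0.0975 -0.0002  0.0003]
   [  0.4 -12.4  -5. ] [-0.0975 -0.0002  0.0003]
   [  0.3 -11.9  -6.2] [-0.0975 -0.0002  0.0003]
   [  0.3 -11.2  -7.3] [-0.0975 -0.0002  0.0003]
   [  0.3 -10.4  -8.4] [-0.0975 -0.0002  0.0003]
total mm [-12.   -4.9 -77.9] rotvec tool [-0.6632  0.      0.    ] n 8 max 9.9 0.083
   [-0.8 -1.4  9.7] [-0.0829  0.      0.    ]
   [-0.8 -2.2  9.6] [-0.0829  0.      0.    ]
   [-0.8 -3.   9.4] [-0.0829  0.      0.    ]
   [-0.8 -3.8  9.1] [-0.0829  0.      0.    ]
   [-0.8 -4.5  8.7] [-0.0829  0.      0.    ]
   [-0.8 -5.2  8.3] [-0.0829  0.      0.    ]
   [-0.8 -5.9  7.9] [-0.0829  0.      0.    ]
   [-0.8 -6.5  7.4] [-0.0829  0.      0.    ]
```

View pics/w8.png

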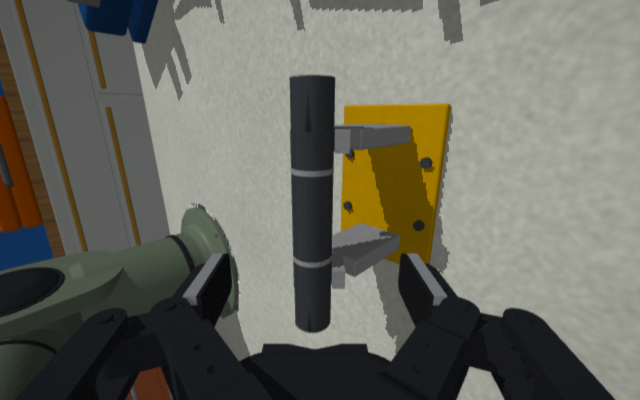

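```bash
python3 -m inch '[{"dx":0,"dy":-13,"dz":-2,"rx":-0.098,"ry":0,"rz":0,"hand":-1},{"dx":0,"dy":-13,"dz":-2,"rx":-0.098,"ry":0,"rz":0,"hand":-1},{"dx":0,"dy":-13,"dz":-3,"rx":-0.098,"ry":0,"rz":0,"hand":-1},{"dx":0,"dy":-13,"dz":-4,"rx":-0.098,"ry":0,"rz":0,"hand":-1},{"dx":0,"dy":-12,"dz":-5,"rx":-0.098,"ry":0,"rz":0,"hand":-1},{"dx":0,"dy":-12,"dz":-6,"rx":-0.098,"ry":0,"rz":0,"hand":-1},{"dx":0,"dy":-11,"dz":-7,"rx":-0.098,"ry":0,"rz":0,"hand":-1},{"dx":0,"dy":-10,"dz":-8,"rx":-0.098,"ry":0,"rz":0,"hand":-1}]'
python3 -m inch '[{"dx":-1,"dy":-1,"dz":10,"rx":-0.083,"ry":0,"rz":0,"hand":-1},{"dx":-1,"dy":-2,"dz":10,"rx":-0.083,"ry":0,"rz":0,"hand":-1},{"dx":-1,"dy":-3,"dz":9,"rx":-0.083,"ry":0,"rz":0,"hand":-1},{"dx":-1,"dy":-4,"dz":9,"rx":-0.083,"ry":0,"rz":0,"hand":-1},{"dx":0,"dy":-4,"dz":9,"rx":-0.083,"ry":0,"rz":0,"hand":-1},{"dx":0,"dy":-5,"dz":8,"rx":-0.083,"ry":0,"rz":0,"hand":-1},{"dx":0,"dy":-6,"dz":8,"rx":-0.083,"ry":0,"rz":0,"hand":-1},{"dx":0,"dy":-6,"dz":7,"rx":-0.083,"ry":0,"rz":0,"hand":-1},{"dx":0,"dy":0,"dz":0,"rx":0,"ry":0,"rz":0,"hand":-1}]'
python3 - <<'E'
from h import *
im,d=bot.grab_frame('wrist'); save('w9',im);np.savez('w9.npz',im=im,dep=d,cl=cloud('wrist',d))
s=bot.observe();print(s['qpos'].round(2),s['force'].round(1))
p,T=at(-38,.020); plan(p,T,5)
E
```

```text
clock: 12.2
position: [0.4703, 0.2279, 0.2334]
tool_rot: [3.137, -0.001, 1.477]
force: [-0.1, 0.3, 0.4]
grip_width: 0.0853
clock: 13.1
position: [0.4587, 0.2252, 0.1544]
tool_rot: [2.478, 0.002, 1.482]
force: [0.2, -0.2, 0.0]
grip_width: 0.0852
[-0.02  0.65 -1.16  2.35  1.61  1.14 -2.38] [-0.6  0.6 -0.4]
total mm [ 47.6  -3.  -61.1] rotvec tool [-0.0017 -0.003   0.0068] n 5 max 15.5 0.002
   [ 0.3  0.  15.5] [-0.0003 -0.0006  0.0014]
   [ 0.3  0.  15.5] [-0.0003 -0.0006  0.0014]
   [ 0.3 -0.  15.5] [-0.0003 -0.0006  0.0014]
   [ 0.3 -0.  15.5] [-0.0003 -0.0006  0.0014]
   [ 0.3 -0.  15.5] [-0.0003 -0.0006  0.0014]
```

View pics/w9.png

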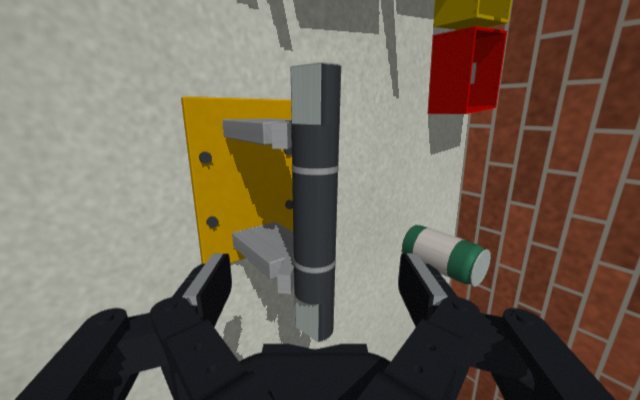

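```bash
cat >> h.py <<'E'
def flat(P,im,box):
    x0,y0,x1,y1=box
    q=P[y0:y1,x0:x1].reshape(-1,3); g=im[y0:y1,x0:x1].mean(-1).reshape(-1)
    q=q[np.isfinite(q[:,0])&(g>np.percentile(g,20))]
    c=np.median(q,0); q=q[np.linalg.norm(q-c,axis=1)<.03]
    for _ in range(3):
        c=q.mean(0); n=np.linalg.svd(q-c)[2][2]; r=abs((q-c)@n); q=q[r<max(2*np.median(r),.0005)]
    f,cx,cy,o,M=cal('wrist')
    if n@(o-c)<0:n=-n
    return n,c,len(q),np.degrees(np.arctan2(n[0],n[2]))
E
python3 - <<'E'
from h import *
z=np.load('w9.npz'); P,im=z['cl'],z['im']
for b in [(295,70,316,118),(300,308,315,332)]: print(flat(P,im,b))
E
```

```text
(array([-0.97664552,  0.09063228,  0.19480582]), array([0.49354917, 0.30756451, 0.1109968 ]), 501, np.float64(-78.71958873386465))
(array([-0.97674637,  0.08114423,  0.19844935]), array([0.47785477, 0.14163249, 0.1124052 ]), 192, np.float64(-78.51531889765343))
```

```bash
python3 -m inch '[{"dx":0,"dy":0,"dz":16,"rx":0,"ry":0,"rz":0,"hand":-1},{"dx":0,"dy":0,"dz":16,"rx":0,"ry":0,"rz":0,"hand":-1},{"dx":0,"dy":0,"dz":16,"rx":0,"ry":0,"rz":0,"hand":-1},{"dx":0,"dy":0,"dz":16,"rx":0,"ry":0,"rz":0,"hand":-1},{"dx":0,"dy":0,"dz":14,"rx":0,"ry":0,"rz":0,"hand":0},{"dx":0,"dy":0,"dz":0,"rx":0,"ry":0,"rz":0,"hand":0.3},{"dx":0,"dy":0,"dz":0,"rx":0,"ry":0,"rz":0,"hand":1},{"dx":0,"dy":0,"dz":0,"rx":0,"ry":0,"rz":0,"hand":1},{"dx":0,"dy":0,"dz":0,"rx":0,"ry":0,"rz":0,"hand":1},{"dx":0,"dy":0,"dz":0,"rx":0,"ry":0,"rz":0,"hand":1}]'
python3 - <<'E'
from h import *
p,T=pose(); print('grasp',p-.02*T[:,2],'tau',np.degrees(np.arctan2(-T[0,2],-T[2,2])),bot.observe()['force'])
E
```

```text
clock: 14.15
position: [0.508, 0.2209, 0.0957]
tool_rot: [2.478, -0.001, 1.478]
force: [-11.1, -0.9, 4.5]
grip_width: 0.0306
grasp [0.49574997 0.22206098 0.11147871] tau -37.91323565841084 [-11.10269119  -0.92578299   4.51372446]
```

```bash
python3 -m inch '[{"dx":0,"dy":4,"dz":-5,"rx":0,"ry":0,"rz":0,"hand":1},{"dx":0,"dy":5,"dz":-6,"rx":0,"ry":0,"rz":0,"hand":1},{"dx":0,"dy":0,"dz":0,"rx":0,"ry":0,"rz":0,"hand":1},{"dx":0,"dy":-2.3,"dz":0,"rx":0.115,"ry":0,"rz":0,"hand":1},{"dx":0,"dy":-2.3,"dz":0,"rx":0.115,"ry":0,"rz":0,"hand":1},{"dx":0,"dy":-2.3,"dz":0,"rx":0.115,"ry":0,"rz":0,"hand":1},{"dx":0,"dy":-2.3,"dz":0,"rx":0.115,"ry":0,"rz":0,"hand":1},{"dx":0,"dy":-2.3,"dz":0,"rx":0.115,"ry":0,"rz":0,"hand":1},{"dx":0,"dy":-2.3,"dz":0,"rx":0.115,"ry":0,"rz":0,"hand":1},{"dx":0,"dy":0,"dz":0,"rx":0,"ry":0,"rz":0,"hand":1}]' && python3 -m inch '[{"dx":0,"dy":-2.3,"dz":0,"rx":0.115,"ry":0,"rz":0,"hand":1},{"dx":0,"dy":-2.3,"dz":0,"rx":0.115,"ry":0,"rz":0,"hand":1},{"dx":0,"dy":-2.3,"dz":0,"rx":0.115,"ry":0,"rz":0,"hand":1},{"dx":0,"dy":-2.3,"dz":0,"rx":0.115,"ry":0,"rz":0,"hand":1},{"dx":0,"dy":-2.3,"dz":0,"rx":0.115,"ry":0,"rz":0,"hand":1},{"dx":0,"dy":-2.3,"dz":0,"rx":0.115,"ry":0,"rz":0,"hand":1},{"dx":0,"dy":0,"dz":0,"rx":0,"ry":0,"rz":0,"hand":1}]'
python3 - <<'E'
from h import *
p,T=pose(); g=p-.02*T[:,2]; print('grasp',g,'tau',np.degrees(np.arctan2(-T[0,2],-T[2,2])),bot.observe()['force'])
print('to seat, tool mm', (T.T@(np.array([.495,.2255,.1105])-g)*1000).round(1))
im,d=bot.grab_frame('wrist'); save('w10',im);P=cloud('wrist',d);np.savez('w10.npz',im=im,dep=d,cl=P)
E
```

```text
clock: 15.15
position: [0.4988, 0.2209, 0.1041]
tool_rot: [-3.113, -0.002, 1.472]
force: [0.0, 0.1, -5.4]
grip_width: 0.0307
clock: 15.85
position: [0.4845, 0.2226, 0.1062]
tool_rot: [-2.425, 0.002, 1.475]
force: [0.7, 0.8, -6.0]
grip_width: 0.0306
grasp [0.49762134 0.22138916 0.12131694] tau 40.92841881936181 [ 0.68786755  0.76543458 -6.02146087]
to seat, tool mm [ 3.9  4.8 10.1]
```

View pics/w10.png

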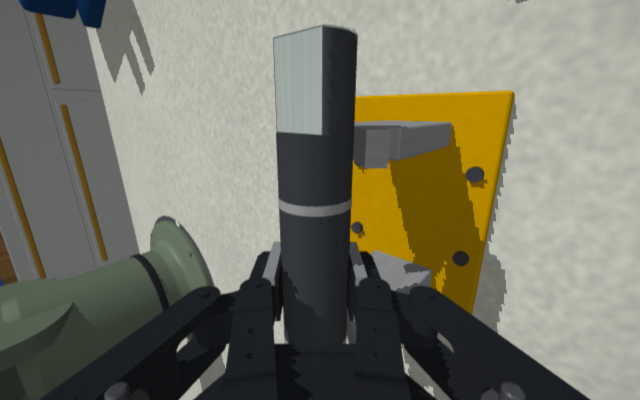

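```bash
python3 - <<'E'
from h import *
z=np.load('w10.npz'); print(flat(z['cl'],z['im'],(282,45,316,125)))
E
python3 -m inch '[{"dx":0,"dy":2,"dz":4,"rx":0,"ry":0,"rz":0,"hand":1},{"dx":0,"dy":2,"dz":4,"rx":0,"ry":0,"rz":0,"hand":1},{"dx":0,"dy":1,"dz":2,"rx":0,"ry":0,"rz":0,"hand":1},{"dx":0,"dy":0,"dz":0,"rx":0,"ry":0,"rz":0,"hand":1}]'
python3 - <<'E'
from h import *
p,T=pose(); g=p-.02*T[:,2]; print('grasp',g,bot.observe()['force'])
E
```

```text
(array([-0.03265576,  0.00626535,  0.99944702]), array([0.50703234, 0.30518131, 0.13095809]), 1547, np.float64(-1.8714069491799117))
clock: 16.3
position: [0.4812, 0.2233, 0.0978]
tool_rot: [-2.428, -0.0, 1.477]
force: [-0.1, -0.5, -5.2]
grip_width: 0.0304
grasp [0.49426567 0.22205015 0.11290559] [-0.09048577 -0.46236598 -5.22300278]
```

```bash
python3 -m inch '[{"dx":0,"dy":1.3,"dz":1.5,"rx":0,"ry":0,"rz":0,"hand":1},{"dx":0,"dy":1.3,"dz":1.2,"rx":0,"ry":0,"rz":0,"hand":1},{"dx":0,"dy":0,"dz":0,"rx":0,"ry":0,"rz":0,"hand":1}]'
python3 - <<'E'
from h import *
p,T=pose(); g=p-.02*T[:,2]; print('grasp',g,bot.observe()['force'])
E
```

```text
clock: 16.6
position: [0.4809, 0.2237, 0.0954]
tool_rot: [-2.426, -0.002, 1.478]
force: [-6.0, -2.5, 11.0]
grip_width: 0.0303
grasp [0.49397213 0.22249431 0.11046669] [-5.97731132 -2.50450117 10.97036301]
```

```bash
python3 -m inch '[{"dx":0,"dy":0,"dz":0,"rx":0,"ry":0,"rz":0,"hand":0.2},{"dx":0,"dy":0,"dz":0,"rx":0,"ry":0,"rz":0,"hand":-1},{"dx":0,"dy":0,"dz":0,"rx":0,"ry":0,"rz":0,"hand":-1},{"dx":0,"dy":0,"dz":0,"rx":0,"ry":0,"rz":0,"hand":-1},{"dx":0,"dy":0,"dz":0,"rx":0,"ry":0,"rz":0,"hand":-1},{"dx":0,"dy":0,"dz":-20,"rx":0,"ry":0,"rz":0,"hand":-1},{"dx":0,"dy":0,"dz":-30,"rx":0,"ry":0,"rz":0,"hand":-1},{"dx":0,"dy":0,"dz":-30,"rx":0,"ry":0,"rz":0,"hand":-1},{"dx":0,"dy":0,"dz":-10,"rx":0,"ry":0,"rz":0,"hand":-1}]'
python3 - <<'E'
from h import *
plan([.495,.225,.20],tilt(0),7)
E
```

```text
clock: 17.5
position: [0.5419, 0.2181, 0.1639]
tool_rot: [-2.429, -0.002, 1.475]
force: [0.2, -0.5, 0.0]
grip_width: 0.0851
total mm [-46.9   6.9  36.1] rotvec tool [-0.7125 -0.0017  0.0024] n 7 max 8.5 0.102
   [ 0.4 -8.5  0.5] [-0.1018 -0.0002  0.0003]
   [ 0.4 -8.5 -0.3] [-0.1018 -0.0002  0.0003]
   [ 0.4 -8.4 -1.2] [-0.1018 -0.0002  0.0003]
   [ 0.3 -8.3 -2.1] [-0.1018 -0.0002  0.0003]
   [ 0.3 -8.  -2.9] [-0.1018 -0.0002  0.0003]
   [ 0.3 -7.7 -3.7] [-0.1018 -0.0002  0.0003]
   [ 0.3 -7.3 -4.4] [-0.1018 -0.0002  0.0003]
```

Now also work out the case pose from the earlier pictures while moving above.

```bash
python3 -m inch '[{"dx":0,"dy":-8.5,"dz":0,"rx":-0.102,"ry":0,"rz":0,"hand":-1},{"dx":0,"dy":-8.5,"dz":0,"rx":-0.102,"ry":0,"rz":0,"hand":-1},{"dx":0,"dy":-8.5,"dz":-1,"rx":-0.102,"ry":0,"rz":0,"hand":-1},{"dx":0,"dy":-8,"dz":-2,"rx":-0.102,"ry":0,"rz":0,"hand":-1},{"dx":1,"dy":-8,"dz":-3,"rx":-0.102,"ry":0,"rz":0,"hand":-1},{"dx":0,"dy":-8,"dz":-4,"rx":-0.102,"ry":0,"rz":0,"hand":-1},{"dx":0,"dy":-7,"dz":-4,"rx":-0.102,"ry":0,"rz":0,"hand":-1},{"dx":0,"dy":0,"dz":0,"rx":0,"ry":0,"rz":0,"hand":-1}]'
python3 - <<'E'
from h import *
im,d=bot.grab_frame('wrist'); save('w11',im);P=cloud('wrist',d);np.savez('w11.npz',im=im,dep=d,cl=P)
from scipy.optimize import least_squares
m=(P[...,2]>0.1135)&(P[...,2]<0.14)&(abs(P[...,0]-.495)<.05)&(abs(P[...,1]-.22)<.13)
Q=P[m];print(len(Q),Q[:,1].min(),Q[:,1].max())
mm=Q[(abs(Q[:,1]-.2235)<.055)]
def res(p,Q):
    d=np.array([p[2],1,p[3]]);d/=np.linalg.norm(d)
    v=Q-np.array([p[0],.22,p[1]])
    return np.linalg.norm(np.cross(v,d),axis=1)-.016
s=least_squares(lambda p:res(p,mm),[.5,.11,.1,0],loss='soft_l1',f_scale=.001); print(s.x.round(4))
# case
for n in ['w1','w2']:
    z=np.load(n+'.npz'); P,im=z['cl'],z['im'].astype(int)
    sel=(abs(P[...,0]-.53)<.16)&(abs(P[...,1]+.2)<.18)
    rim=sel&(abs(P[...,2]-.049)<.003)&(im[...,2]>im[...,0]+40)
    sad=sel&(P[...,2]>.02)&(P[...,2]<.056)&(im.max(-1)-im.min(-1)<15)
    q=P[rim]; print(n,len(q)); r=cv2.minAreaRect((q[:,:2]*1000).astype(np.float32)); print(r)
    q=P[sad]; print('sad',len(q),q.min(0),q.max(0))
E
```

```text
clock: 18.3
position: [0.491, 0.2237, 0.1989]
tool_rot: [3.137, 0.0, 1.481]
force: [0.5, -0.1, 0.1]
grip_width: 0.0856
8761 0.12344463988921148 0.32643657001040544
[0.4951 0.108  0.0975 0.0007]
w1 2522
((528.0256958007812, -203.630859375), (238.74053955078125, 177.0353546142578), 76.93978118896484)
sad 1193 [ 0.41731013 -0.30973753  0.02001211] [ 0.60559706 -0.09119387  0.05531064]
w2 2414
((530.36474609375, -200.56298828125), (239.60684204101562, 177.668701171875), 77.38233184814453)
sad 1124 [ 0.41987566 -0.3066977   0.02015716] [ 0.61513798 -0.08805009  0.05583356]
```

View pics/w11.png

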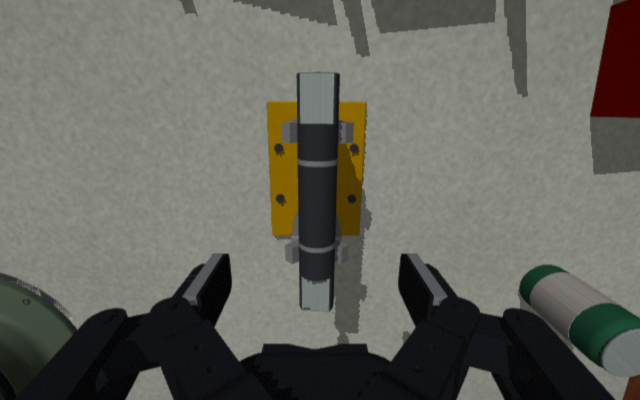

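Run:
```python
from h import *
print(flat(np.load('w11.npz')['cl'],np.load('w11.npz')['im'],(304,78,334,120)))
for n in ['w1','w2']:
    z=np.load(n+'.npz'); P,im=z['cl'],z['im'].astype(int)
    sel=(abs(P[...,0]-.53)<.16)&(abs(P[...,1]+.2)<.18)
    g=np.nanmedian(P[...,2][(abs(P[...,0]-.35)<.03)&(abs(P[...,1]+.2)<.05)])
    blue=(im[...,2]>im[...,0]+40)
    rim=sel&(abs(P[...,2]-.049)<.004)&blue
    Q=P[rim][:,:2]
    best=None
    for yaw in np.radians(np.arange(-20,-6,.25)):
        ex=np.array([np.cos(yaw),np.sin(yaw)]); x=Q@ex
        lo=np.percentile(x,1); k=(x<lo+.008).sum()
        h=np.histogram(x,np.arange(x.min(),x.max(),.001))[0].astype(float)
        sc=(h**2).sum()
        if best is None or sc>best[0]: best=(sc,yaw)
    yaw=best[1]; ex=np.array([np.cos(yaw),np.sin(yaw)]);ey=np.array([-ex[1],ex[0]])
    x=Q@ex;y=Q@ey
    h=np.histogram(x,np.arange(x.min(),x.max(),.002)); print(n,'ground',g,'yaw',np.degrees(yaw)); 
    print(' front',np.percentile(x,[.5,1,5]),'y',np.percentile(y,[.5,1,99,99.5]))
    print(dict(zip((h[1][:-1]*1000).round().astype(int),h[0])))
    # saddles: grey pixels inside
    gm=(im.max(-1)-im.min(-1)<14)&(P[...,2]>.022)&(P[...,2]<.056)
    S=P[gm&sel]; sx=S[:,:2]@ex; sy=S[:,:2]@ey
    x0=np.percentile(x,1); y0=(np.percentile(y,1)+np.percentile(y,99))/2
    k=(sx>x0+.02)&(sx<x0+.13)&(abs(sy-y0)<.1)
    S=S[k];sx=sx[k]-x0-.075;sy=sy[k]-y0
    for sgn in (-1,1):
        kk=(sy*sgn>0); print('  saddle',sgn,kk.sum(),'x',np.percentile(sx[kk],[1,99]).round(4),'y',np.percentile(sy[kk],[1,99]).round(4),'zmax',S[kk,2].max().round(3))
    cc=ex*(x0+.075)+ey*y0; print(' centre',cc)
```

```text
(array([-0.12084514,  0.01066098,  0.99261412]), array([0.50443392, 0.30821856, 0.11794227]), 576, np.float64(-6.941277060295069))
w1 ground -0.0013334963847752013 yaw -13.0
 front [0.47195515 0.47212508 0.47343008] y [-0.19864358 -0.19836436  0.0377236   0.03859972]
{np.int64(472): np.int64(176), np.int64(474): np.int64(202), np.int64(476): np.int64(96), np.int64(478): np.int64(7), np.int64(480): np.int64(9), np.int64(482): np.int64(8), np.int64(484): np.int64(6), np.int64(486): np.int64(8), np.int64(488): np.int64(6), np.int64(490): np.int64(8), np.int64(492): np.int64(8), np.int64(494): np.int64(8), np.int64(496): np.int64(8), np.int64(498): np.int64(9), np.int64(500): np.int64(6), np.int64(502): np.int64(8), np.int64(504): np.int64(5), np.int64(506): np.int64(4), np.int64(508): np.int64(4), np.int64(510): np.int64(3), np.int64(512): np.int64(2), np.int64(514): np.int64(3), np.int64(516): np.int64(4), np.int64(518): np.int64(2), np.int64(520): np.int64(4), np.int64(522): np.int64(3), np.int64(524): np.int64(3), np.int64(526): np.int64(4), np.int64(528): np.int64(3), np.int64(530):
[... 3932 characters left out ...]
(6), np.int64(613): np.int64(9), np.int64(615): np.int64(7), np.int64(617): np.int64(145), np.int64(619): np.int64(163), np.int64(621): np.int64(75), np.int64(623): np.int64(77), np.int64(625): np.int64(32), np.int64(627): np.int64(34), np.int64(629): np.int64(64), np.int64(631): np.int64(126), np.int64(633): np.int64(123), np.int64(635): np.int64(142), np.int64(637): np.int64(138), np.int64(639): np.int64(142), np.int64(641): np.int64(144), np.int64(643): np.int64(137), np.int64(645): np.int64(138), np.int64(647): np.int64(175)}
  saddle -1 362 x [-0.028   0.0274] y [-0.0623 -0.0459] zmax 0.051
  saddle 1 384 x [-0.0289  0.028 ] y [0.0454 0.0616] zmax 0.051
 centre [ 0.517309   -0.19720057]
```

```bash
sed -i 's/^C=np.array.*/C=np.array([.4955,.2247,.1098])/' h.py
python3 - <<'E'
from h import *
z=np.load('w11.npz')
print(flat(z['cl'],z['im'],(304,282,330,306)))
im,d=bot.grab_frame('wrist'); P=cloud('wrist',d); print(flat(P,im,(304,78,334,120)),flat(P,im,(304,282,330,306)))
p,T=at(-5,.021); plan(p,T,5)
E
```

```text
(array([-0.11644455,  0.00162916,  0.99319586]), array([0.48676478, 0.14226996, 0.11777272]), 334, np.float64(-6.686960187453667))
(array([-0.11710603,  0.01109485,  0.99305744]), array([0.50448701, 0.30737426, 0.1181672 ]), 593, np.float64(-6.725528600158944)) (array([-0.11240532, -0.00344687,  0.99365646]), array([0.4873292 , 0.14272903, 0.11787667]), 297, np.float64(-6.454028747423073))
total mm [   4.2    1.6 -109.2] rotvec tool [-0.0877 -0.0003  0.0037] n 5 max 21.9 0.018
   [ 0.4  0.8 21.8] [-0.0175 -0.0001  0.0007]
   [ 0.4  0.4 21.8] [-0.0175 -0.0001  0.0007]
   [ 0.4  0.  21.8] [-0.0175 -0.0001  0.0007]
   [ 0.4 -0.3 21.8] [-0.0175 -0.0001  0.0007]
   [ 0.4 -0.7 21.8] [-0.0175 -0.0001  0.0007]
```

Roll is -6.6°; I'll grasp at −6° tilt and bring the tool to vertical.

```bash
python3 -m inch '[{"dx":0.4,"dy":0.7,"dz":22,"rx":-0.022,"ry":0,"rz":0,"hand":-1},{"dx":0.4,"dy":0.4,"dz":22,"rx":-0.022,"ry":0,"rz":0,"hand":-1},{"dx":0.4,"dy":0,"dz":22,"rx":-0.022,"ry":0,"rz":0,"hand":-1},{"dx":0.4,"dy":-0.5,"dz":22,"rx":-0.022,"ry":0,"rz":0,"hand":-1},{"dx":0.4,"dy":-0.8,"dz":21,"rx":-0.022,"ry":0,"rz":0,"hand":-1},{"dx":0,"dy":0,"dz":0,"rx":0,"ry":0,"rz":0,"hand":0},{"dx":0,"dy":0,"dz":0,"rx":0,"ry":0,"rz":0,"hand":0.3}]'
python3 - <<'E'
from h import *
p,T=at(-6,.021); plan(p,T,1)
E
```

```text
clock: 19.1
position: [0.4982, 0.2251, 0.089]
tool_rot: [3.034, -0.001, 1.476]
force: [-0.2, 0.0, 0.9]
grip_width: 0.0587
total mm [-0.5 -0.6 -0.1] rotvec tool [ 0.0027 -0.0013  0.0027] n 1 max 0.8 0.004
   [-0.7 -0.4  0.1] [ 0.0027 -0.0013  0.0027]
```

```bash
python3 -m inch '[{"dx":0,"dy":0,"dz":0,"rx":0,"ry":0,"rz":0,"hand":1},{"dx":0,"dy":0,"dz":0,"rx":0,"ry":0,"rz":0,"hand":1},{"dx":0,"dy":0,"dz":0,"rx":0,"ry":0,"rz":0,"hand":1},{"dx":0,"dy":0,"dz":0,"rx":0,"ry":0,"rz":0,"hand":1},{"dx":0,"dy":0,"dz":-8,"rx":0,"ry":0,"rz":0,"hand":1},{"dx":0,"dy":0,"dz":-12,"rx":0,"ry":0,"rz":0,"hand":1},{"dx":0,"dy":-1,"dz":-20,"rx":0.055,"ry":0,"rz":0,"hand":1},{"dx":0,"dy":-1,"dz":-20,"rx":0.055,"ry":0,"rz":0,"hand":1},{"dx":0,"dy":0,"dz":0,"rx":0,"ry":0,"rz":0,"hand":1},{"dx":0,"dy":0,"dz":0,"rx":0,"ry":0,"rz":0,"hand":1}]' 80
python3 - <<'E'
from h import *
s=bot.observe(); print(s['force'].round(1),s['moment'].round(2),s['qpos'].round(2))
im,d=bot.grab_frame('wrist'); save('w12',im);P=cloud('wrist',d);np.savez('w12.npz',im=im,dep=d,cl=P)
E
```

```text
clock: 20.1
position: [0.4911, 0.2252, 0.1487]
tool_rot: [3.14, -0.001, 1.476]
force: [-0.6, 0.2, -5.8]
grip_width: 0.0299
[-0.6  0.2 -5.8] [-0.02 -0.01 -0.04] [ 0.26  0.8  -1.21  1.86  0.85  1.11 -1.38]
```

View pics/w12.png

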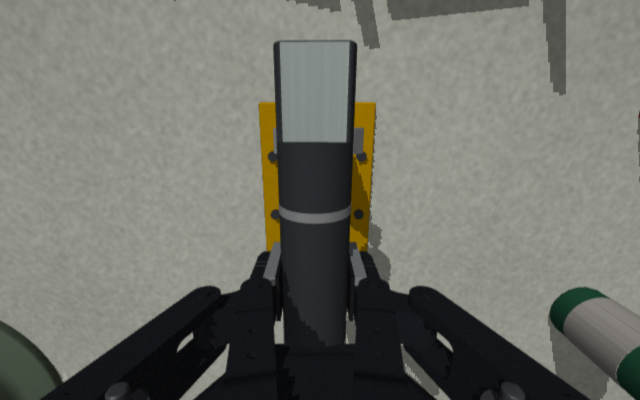

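Run:
```python
from h import *
z=np.load('w12.npz'); P,im=z['cl'],z['im']
n,c,k,a=flat(P,im,(284,48,350,135)); p,T=pose()
print('flat',n.round(3),a, 'centre tool',(T.T@(c-p)*1000).round(1))
q=((P-p)@T)  # tool coords
m=(q[...,2]>-.05)&(q[...,2]<-.018)&(abs(q[...,1])<.03)&(q[...,0]>.03)&(q[...,0]<.13)
Q=q[m]; print('end x',np.percentile(Q[:,0],[99,99.8,100]),'y range',np.percentile(Q[:,1],[1,99]))
mm=Q[(Q[:,0]<.06)]
from scipy.optimize import least_squares
s=least_squares(lambda v:np.hypot(mm[:,1]-v[0],mm[:,2]-v[1])-.016,[0,-.02],loss='soft_l1',f_scale=.001);print('axis y,z',s.x)
for lo in (.04,.06,.08,.095):
    k=Q[(Q[:,0]>lo)&(Q[:,0]<lo+.01)]; print(lo,k[:,2].min().round(4),(np.percentile(k[:,1],[1,99]).mean()).round(4))
def go(p1,T1,n,**k): plan(p1,T1,n,**k)
yaw=np.pi/2-np.radians(12.9)
T1=down(yaw)
p,T=pose()
plan([.491,.225,.24],None,2)
plan([.51,-.20,.24],T1,10,[.491,.225,.24])
```

```text
flat [-0.027  0.004  1.   ] -1.5595449104762353 centre tool [ 85.3   2.2 -28.1]
end x [0.10006239 0.10061895 0.10091415] y range [-0.0139605   0.01621919]
axis y,z [ 0.00111222 -0.01833206]
0.04 -0.036 0.0011
0.06 -0.0358 0.0011
0.08 -0.0303 0.0012
0.095 -0.0305 0.0012
total mm [ 0.4 -0.1 91.8] rotvec tool [0. 0. 0.] n 2 max 45.9 0.0
   [ -0.    0.2 -45.9] [0. 0. 0.]
   [ -0.    0.2 -45.9] [0. 0. 0.]
total mm [  19. -425.    0.] rotvec tool [ 0.0007 -0.0005  0.1308] n 10 max 42.5 0.013
   [-42.1   5.9  -0. ] [ 0.0001 -0.      0.0131]
   [-42.1   6.4  -0. ] [ 0.0001 -0.      0.0131]
   [-42.   7.  -0.] [ 0.0001 -0.      0.0131]
   [-41.9   7.5  -0. ] [ 0.0001 -0.      0.0131]
   [-41.8   8.1  -0. ] [ 0.0001 -0.      0.0131]
   [-41.7   8.6  -0. ] [ 0.0001 -0.      0.0131]
   [-41.5   9.2  -0. ] [ 0.0001 -0.      0.0131]
   [-41.4   9.7  -0. ] [ 0.0001 -0.      0.0131]
   [-41.3  10.3  -0. ] [ 0.0001 -0.      0.0131]
   [-41.1  10.8  -0. ] [ 0.0001 -0.      0.0131]
```

```bash
python3 -m inch '[{"dx":0,"dy":0,"dz":-20,"rx":0,"ry":0,"rz":0,"hand":1},{"dx":0,"dy":0,"dz":-35,"rx":0,"ry":0,"rz":0,"hand":1},{"dx":-10,"dy":1,"dz":-30,"rx":0,"ry":0,"rz":0.01,"hand":1},{"dx":-25,"dy":4,"dz":-7,"rx":0,"ry":0,"rz":0.01,"hand":1},{"dx":-40,"dy":6,"dz":0,"rx":0,"ry":0,"rz":0.01,"hand":1},{"dx":-42,"dy":7,"dz":0,"rx":0,"ry":0,"rz":0.01,"hand":1},{"dx":-42,"dy":7,"dz":0,"rx":0,"ry":0,"rz":0.01,"hand":1},{"dx":-42,"dy":8,"dz":0,"rx":0,"ry":0,"rz":0.01,"hand":1},{"dx":-42,"dy":8,"dz":0,"rx":0,"ry":0,"rz":0.01,"hand":1},{"dx":-42,"dy":9,"dz":0,"rx":0,"ry":0,"rz":0.01,"hand":1}]'
python3 - <<'E'
from h import *
T1=down(np.pi/2-np.radians(12.9))
plan([.51,-.20,.24],T1,5)
E
```

```text
clock: 21.15
position: [0.5013, -0.0656, 0.2396]
tool_rot: [-3.141, 0.001, 1.397]
force: [1.0, -0.1, -6.4]
grip_width: 0.0297
total mm [   8.7 -134.4    0.4] rotvec tool [-0.0003  0.0005  0.0509] n 5 max 26.9 0.01
   [-26.2   6.4  -0.1] [-0.0001  0.0001  0.0102]
   [-26.1   6.6  -0.1] [-0.0001  0.0001  0.0102]
   [-26.    6.9  -0.1] [-0.0001  0.0001  0.0102]
   [-26.    7.2  -0.1] [-0.0001  0.0001  0.0102]
   [-25.9   7.4  -0.1] [-0.0001  0.0001  0.0102]
```

```bash
python3 -m inch '[{"dx":-26,"dy":6,"dz":0,"rx":0,"ry":0,"rz":0.01,"hand":1},{"dx":-26,"dy":6,"dz":0,"rx":0,"ry":0,"rz":0.01,"hand":1},{"dx":-26,"dy":7,"dz":0,"rx":0,"ry":0,"rz":0.01,"hand":1},{"dx":-26,"dy":7,"dz":0,"rx":0,"ry":0,"rz":0.01,"hand":1},{"dx":-26,"dy":7,"dz":0,"rx":0,"ry":0,"rz":0.011,"hand":1},{"dx":0,"dy":0,"dz":0,"rx":0,"ry":0,"rz":0,"hand":1},{"dx":0,"dy":0,"dz":0,"rx":0,"ry":0,"rz":0,"hand":1},{"dx":0,"dy":0,"dz":0,"rx":0,"ry":0,"rz":0,"hand":1}]'
python3 - <<'E'
from h import *
K=cal('wrist')
im,d=bot.grab_frame('wrist'); save('w13',im);P=cloud('wrist',d,K);np.savez('w13.npz',im=im,dep=d,cl=P)
im,d=bot.grab_frame('top'); save('t1',im);P=cloud('top',d);np.savez('t1.npz',im=im,dep=d,cl=P)
E
```

```text
clock: 21.95
position: [0.5091, -0.1967, 0.2399]
tool_rot: [-3.141, -0.001, 1.347]
force: [0.3, -0.9, -5.4]
grip_width: 0.0299
```

View pics/w13.png

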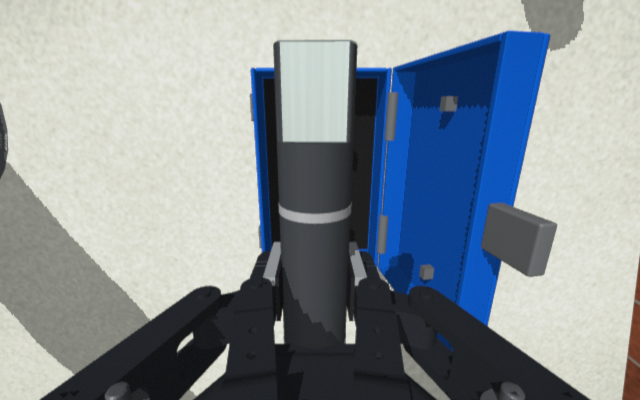

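Run:
```python
from h import *
def fit(P,im,nm):
    im=im.astype(int); blue=(im[...,2]>im[...,0]+40)&(im[...,2]>im[...,1]+25)
    w=blue&(abs(P[...,2]-.049)<.004)&(abs(P[...,0]-.51)<.12)&(abs(P[...,1]+.2)<.16)
    Q=P[w][:,:2]
    yaw=-np.radians(12.9)
    for _ in range(4):
        ex=np.array([np.cos(yaw),np.sin(yaw)]);ey=np.array([-ex[1],ex[0]])
        x=Q@ex;y=Q@ey
        x0=np.percentile(x,1)
        k=(x<x0+.006)
        sl=np.polyfit(y[k],x[k],1)[0]; yaw-=sl*1.0*1 if False else 0
        dy=sl
        yaw=yaw-np.arctan(dy)
    ex=np.array([np.cos(yaw),np.sin(yaw)]);ey=np.array([-ex[1],ex[0]]);x=Q@ex;y=Q@ey
    fx=np.percentile(x,[.5,1]); hx=np.histogram(x,np.arange(fx[0]-.004,fx[0]+.17,.002))
    fr=x[x<fx[1]+.005]
    print(nm,len(Q),'yaw',np.degrees(yaw).round(2),'front outer',np.percentile(fr,[1,50,99]).round(4),'y lo/hi',np.percentile(y,[.5,99.5]).round(4))
    return ex,ey,fx,np.percentile(y,[.5,99.5])
z=np.load('w13.npz');ex,ey,fx,yy=fit(z['cl'],z['im'],'w13')
c=ex*(fx[0]+.075)+ey*(yy[1]-.12);print(' centre (front,+y edge)',c)
z=np.load('w2.npz');ex,ey,fx,yy=fit(z['cl'],z['im'],'w2');print(ex*(fx[0]+.075)+ey*yy.mean())
z=np.load('t1.npz');ex,ey,fx,yy=fit(z['cl'],z['im'],'t1');print(ex*(fx[0]+.075)+ey*yy.mean())
d=np.load('top0.npy');im=cv2.imread('pics/top0.png')[...,::-1]
P=cloud('top',d);ex,ey,fx,yy=fit(P,im,'top0');print(ex*(fx[0]+.075)+ey*yy.mean())
g=P[...,2][(abs(P[...,0]-.35)<.03)&(abs(P[...,1]+.2)<.05)]; print('top ground',np.nanmedian(g))
```

```text
w13 4973 yaw -12.86 front outer [0.4727 0.4757 0.4778] y lo/hi [-0.1922  0.042 ]
 centre (front,+y edge) [ 0.51684862 -0.19800972]
w2 2735 yaw -12.65 front outer [0.4727 0.475  0.4776] y lo/hi [-0.1987  0.04  ]
[ 0.51711629 -0.19734536]
t1 262 yaw -12.81 front outer [0.4707 0.4732 0.476 ] y lo/hi [-0.196   0.0405]
[ 0.51497794 -0.19690302]
top0 498 yaw -12.84 front outer [0.4709 0.4733 0.4759] y lo/hi [-0.1971  0.0407]
[ 0.51493735 -0.19761512]
top ground -0.0007664740792117097
```

```bash
python3 -m inch '[{"dx":0,"dy":6.5,"dz":20,"rx":0,"ry":0,"rz":0,"hand":1},{"dx":0,"dy":0,"dz":35,"rx":0,"ry":0,"rz":0,"hand":1},{"dx":0,"dy":0,"dz":35,"rx":0,"ry":0,"rz":0,"hand":1},{"dx":0,"dy":0,"dz":35,"rx":0,"ry":0,"rz":0,"hand":1},{"dx":0,"dy":0,"dz":25,"rx":0,"ry":0,"rz":0,"hand":1},{"dx":0,"dy":0,"dz":15,"rx":0,"ry":0,"rz":0,"hand":1},{"dx":0,"dy":0,"dz":10,"rx":0,"ry":0,"rz":0,"hand":1},{"dx":0,"dy":0,"dz":0,"rx":0,"ry":0,"rz":0,"hand":1},{"dx":0,"dy":0,"dz":0,"rx":0,"ry":0,"rz":0,"hand":1}]'
python3 - <<'E'
from h import *
K=cal('wrist'); im,d=bot.grab_frame('wrist'); save('w14',im)
plan([.5155,-.198,.045],down(np.pi/2-np.radians(12.8)),3)
print(bot.observe()['force'])
E
```

```text
clock: 22.95
position: [0.5161, -0.1989, 0.0659]
tool_rot: [3.141, -0.001, 1.346]
force: [-0.4, -1.0, -4.8]
grip_width: 0.0299
total mm [ -0.6   1.  -21.2] rotvec tool [ 0.0008 -0.0008 -0.0019] n 3 max 7.1 0.001
   [ 0.3 -0.3  7.1] [ 0.0003 -0.0003 -0.0006]
   [ 0.3 -0.3  7.1] [ 0.0003 -0.0003 -0.0006]
   [ 0.3 -0.3  7.1] [ 0.0003 -0.0003 -0.0006]
[-0.10674513 -0.99882344 -5.4105863 ]
```

View pics/w14.png

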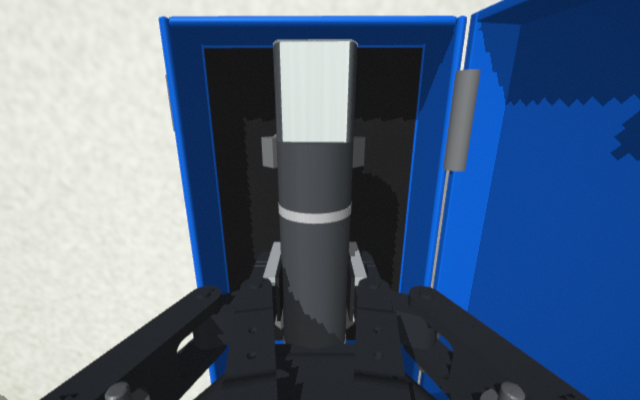

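```bash
python3 -m inch '[{"dx":0,"dy":-0.5,"dz":7,"rx":0,"ry":0,"rz":0,"hand":1},{"dx":0,"dy":-0.5,"dz":7,"rx":0,"ry":0,"rz":0,"hand":1},{"dx":0,"dy":0,"dz":6,"rx":0,"ry":0,"rz":0,"hand":1},{"dx":0,"dy":0,"dz":5,"rx":0,"ry":0,"rz":0,"hand":1},{"dx":0,"dy":0,"dz":3,"rx":0,"ry":0,"rz":0,"hand":1},{"dx":0,"dy":0,"dz":0,"rx":0,"ry":0,"rz":0,"hand":1},{"dx":0,"dy":0,"dz":0,"rx":0,"ry":0,"rz":0,"hand":1}]'
```

```text
clock: 23.7
position: [0.5147, -0.1986, 0.0373]
tool_rot: [-3.141, -0.001, 1.346]
force: [0.7, 0.8, -4.8]
grip_width: 0.0299
```

```bash
python3 -m inch '[{"dx":0,"dy":0,"dz":2,"rx":0,"ry":0,"rz":0,"hand":1},{"dx":0,"dy":0,"dz":1.5,"rx":0,"ry":0,"rz":0,"hand":1},{"dx":0,"dy":0,"dz":0,"rx":0,"ry":0,"rz":0,"hand":1},{"dx":0,"dy":0,"dz":0,"rx":0,"ry":0,"rz":0,"hand":1}]'
```

```text
clock: 24.1
position: [0.5146, -0.1987, 0.0338]
tool_rot: [-3.141, -0.001, 1.346]
force: [-0.9, 0.7, -5.4]
grip_width: 0.0299
```

```bash
python3 -m inch '[{"dx":0,"dy":0,"dz":1,"rx":0,"ry":0,"rz":0,"hand":1},{"dx":0,"dy":0,"dz":1,"rx":0,"ry":0,"rz":0,"hand":1},{"dx":0,"dy":0,"dz":0,"rx":0,"ry":0,"rz":0,"hand":1}]'
```

```text
clock: 24.4
position: [0.5152, -0.1988, 0.0322]
tool_rot: [3.141, -0.001, 1.346]
force: [1.7, -1.2, 1.7]
grip_width: 0.0299
```

```bash
python3 -m inch '[{"dx":0,"dy":0,"dz":0.8,"rx":0,"ry":0,"rz":0,"hand":1},{"dx":0,"dy":0,"dz":0,"rx":0,"ry":0,"rz":0,"hand":1},{"dx":0,"dy":0,"dz":0,"rx":0,"ry":0,"rz":0,"hand":1}]' 30
python3 -m inch '[{"dx":0,"dy":0,"dz":0,"rx":0,"ry":0,"rz":0,"hand":0.2},{"dx":0,"dy":0,"dz":0,"rx":0,"ry":0,"rz":0,"hand":0},{"dx":0,"dy":0,"dz":0,"rx":0,"ry":0,"rz":0,"hand":-0.3},{"dx":0,"dy":0,"dz":0,"rx":0,"ry":0,"rz":0,"hand":-0.6},{"dx":0,"dy":0,"dz":0,"rx":0,"ry":0,"rz":0,"hand":-0.6},{"dx":0,"dy":0,"dz":0,"rx":0,"ry":0,"rz":0,"hand":-0.6}]'
```

```text
clock: 24.7
position: [0.5153, -0.1988, 0.032]
tool_rot: [3.14, -0.0, 1.346]
force: [-1.4, -1.9, 14.7]
grip_width: 0.0298
clock: 25.3
position: [0.5145, -0.1987, 0.0309]
tool_rot: [-3.141, -0.001, 1.346]
force: [-0.1, 0.3, 0.2]
grip_width: 0.0682
```

Lift straight out and look.

```bash
python3 -m inch '[{"dx":0,"dy":0,"dz":-15,"rx":0,"ry":0,"rz":0,"hand":-0.6},{"dx":0,"dy":0,"dz":-30,"rx":0,"ry":0,"rz":0,"hand":-0.6},{"dx":0,"dy":0,"dz":-45,"rx":0,"ry":0,"rz":0,"hand":-0.6},{"dx":0,"dy":0,"dz":-45,"rx":0,"ry":0,"rz":0,"hand":-0.6},{"dx":0,"dy":0,"dz":-40,"rx":0,"ry":0,"rz":0,"hand":-0.6},{"dx":0,"dy":0,"dz":-35,"rx":0,"ry":0,"rz":0,"hand":-0.6},{"dx":0,"dy":0,"dz":0,"rx":0,"ry":0,"rz":0,"hand":-0.6},{"dx":0,"dy":0,"dz":0,"rx":0,"ry":0,"rz":0,"hand":-0.6}]'
python3 - <<'E'
from h import *
K=cal('wrist'); im,d=bot.grab_frame('wrist'); save('w15',im);P=cloud('wrist',d,K);np.savez('w15.npz',im=im,dep=d,cl=P)
im,d=bot.grab_frame('scene'); save('s1',im);np.savez('s1.npz',im=im,dep=d,cl=cloud('scene',d))
im,d=bot.grab_frame('top'); save('t2',im);np.savez('t2.npz',im=im,dep=d,cl=cloud('top',d))
E
```

```text
clock: 26.1
position: [0.5146, -0.1989, 0.2421]
tool_rot: [3.141, -0.0, 1.346]
force: [0.1, -1.0, -0.2]
grip_width: 0.0679
```

View pics/w15.png

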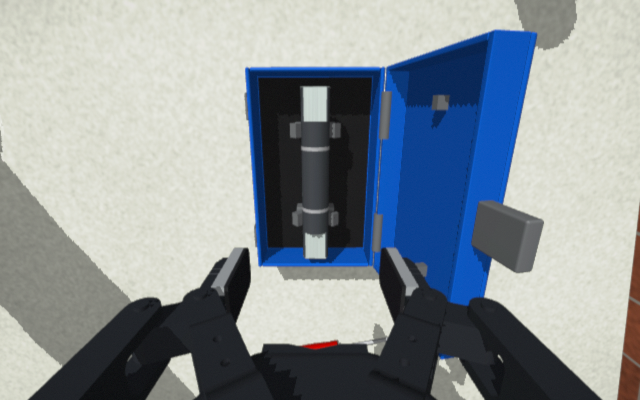

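View pics/s1.png

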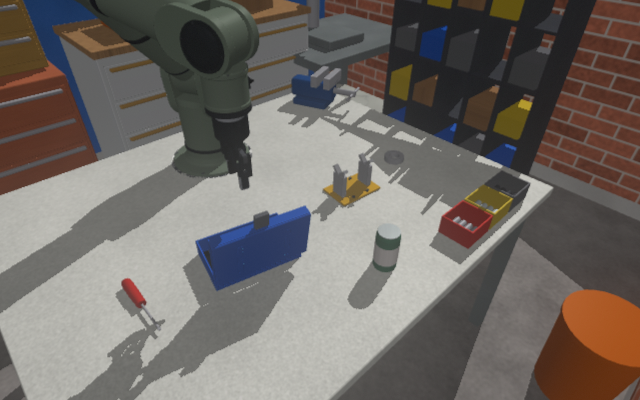

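Run:
```python
from h import *
z=np.load('w15.npz');P,im=z['cl'],z['im']
print(flat(P,im,(306,90,326,118)),flat(P,im,(309,238,324,255)))
yaw=-np.radians(12.8);ex=np.array([np.cos(yaw),np.sin(yaw)]);ey=np.array([-ex[1],ex[0]]);c=np.array([.516,-.1975])
X=(P[...,:2]-c)@ex;Y=(P[...,:2]-c)@ey;Z=P[...,2]
m=(abs(X)<.03)&(abs(Y)<.11)&(Z>.0565)&(Z<.08);print('shaft y',Y[m].min(),Y[m].max())
mm=m&(abs(Y)<.04);print('x',np.percentile(X[mm],[1,99]),np.percentile(X[mm],[1,99]).mean(),'ztop',np.percentile(Z[mm],98))
b=im.astype(int);bl=(b[...,2]>b[...,0]+40)&(abs(Z-.049)<.004)&(abs(X)<.1)&(abs(Y)<.14)
print('rim X',np.percentile(X[bl],[.5,99.5]),'Y',np.percentile(Y[bl],[.3,99.7]))
# lid plane: blue, z>.07
g=(b[...,2]>b[...,0]+40)&(Z>.07)&(X>.04)&(X<.2)&(abs(Y)<.13)
h=Z[g]; 
for lo in np.arange(.07,.24,.02):
    k=g&(Z>lo)&(Z<lo+.02)
    if k.sum()>20: print(lo.round(2),k.sum(),np.percentile(X[k],[5,50,95]).round(3))
# tab
t=bot.trace('top','lid_tab'); 
zt=np.load('t2.npz')
for q in t[:1]:
    print('box',q['box'],q['score']); p=zt['cl'][q['region']]; p=p[p[:,2]>.15]; print(len(p)); 
P2=P; gt=(b.max(-1)-b.min(-1)<15)&(Z>.18)&(X>.05)&(X<.25)&(abs(Y)<.05)
q=np.stack([X[gt],Y[gt],Z[gt]],-1); print('tab wrist',len(q),q.min(0).round(3),q.max(0).round(3),np.median(q,0).round(3))
```

```text
(array([-1.95230678e-02, -9.46260589e-05,  9.99809402e-01]), array([ 0.53600527, -0.11717426,  0.06030446]), 281, np.float64(-1.118660462470971)) (array([-0.0378841 , -0.01255528,  0.99920326]), array([ 0.49912956, -0.28149584,  0.06017408]), 136, np.float64(-2.17128973645518))
shaft y -0.10119764069306426 0.0995060957126957
x [-0.01373093  0.01491612] 0.0005925938512947801 ztop 0.06737799340112385
rim X [-0.07397496  0.09982387] Y [-0.11828194  0.11908351]
0.07 2070 [0.099 0.107 0.109]
0.09 2352 [0.102 0.111 0.112]
0.11 2929 [0.104 0.114 0.116]
0.13 3881 [0.111 0.118 0.12 ]
0.15 1842 [0.097 0.121 0.122]
0.17 315 [0.099 0.102 0.132]
0.19 10300 [0.103 0.114 0.13 ]
box [338.3, 172.5, 381.4, 203.1] 0.7
320
tab wrist 12222 [ 0.05  -0.017  0.196] [0.13  0.018 0.334] [0.06  0.008 0.306]
```

```bash
cat >> h.py <<'E'
cyaw=-np.radians(12.8); CE=np.array([np.cos(cyaw),np.sin(cyaw),0]);CF=np.array([-CE[1],CE[0],0]);CC=np.array([.516,-.1975,0])
def cs(X,Y,Z): return CC+CE*X+CF*Y+np.array([0,0,Z])
E
python3 - <<'E'
from h import *
print(bot.observe()['qpos'].round(2))
plan(cs(0,0,.32),None,2)
plan(cs(.18,0,.32),down(cyaw),12,p0=cs(0,0,.32))
E
```

```text
[ 1.11  0.75 -1.35  1.74  0.76  1.29 -0.63]
total mm [ 1.7  1.3 79.7] rotvec tool [0. 0. 0.] n 2 max 39.9 0.0
   [  0.9   0.6 -39.8] [0. 0. 0.]
   [  0.9   0.6 -39.8] [0. 0. 0.]
total mm [175.5 -39.9   0. ] rotvec tool [-2.3000e-03  4.0000e-04  1.5693e+00] n 12 max 15.0 0.131
   [ 0. 15. -0.] [-0.0002  0.      0.1308]
   [ 2.  14.9 -0. ] [-0.0002  0.      0.1308]
   [ 3.9 14.5 -0. ] [-0.0002  0.      0.1308]
   [ 5.8 13.9 -0. ] [-0.0002  0.      0.1308]
   [ 7.5 13.  -0. ] [-0.0002  0.      0.1308]
   [ 9.1 11.9 -0. ] [-0.0002  0.      0.1308]
   [10.6 10.6 -0. ] [-0.0002  0.      0.1308]
   [11.9  9.1 -0. ] [-0.0002  0.      0.1308]
   [13.   7.5 -0. ] [-0.0002  0.      0.1308]
   [13.9  5.7 -0. ] [-0.0002  0.      0.1308]
   [14.5  3.9 -0. ] [-0.0002  0.      0.1308]
   [14.9  2.  -0. ] [-0.0002  0.      0.1308]
```

```bash
python3 -m inch '[{"dx":0,"dy":0,"dz":-40,"rx":0,"ry":0,"rz":0,"hand":1},{"dx":0,"dy":0,"dz":-40,"rx":0,"ry":0,"rz":0.1,"hand":1},{"dx":0,"dy":15,"dz":0,"rx":0,"ry":0,"rz":0.13,"hand":1},{"dx":3,"dy":15,"dz":0,"rx":0,"ry":0,"rz":0.13,"hand":1},{"dx":5,"dy":14,"dz":0,"rx":0,"ry":0,"rz":0.13,"hand":1},{"dx":7,"dy":13,"dz":0,"rx":0,"ry":0,"rz":0.13,"hand":1},{"dx":8,"dy":12,"dz":0,"rx":0,"ry":0,"rz":0.13,"hand":1},{"dx":10,"dy":11,"dz":0,"rx":0,"ry":0,"rz":0.13,"hand":1},{"dx":11,"dy":10,"dz":0,"rx":0,"ry":0,"rz":0.13,"hand":1}]'
python3 - <<'E'
from h import *
print(bot.observe()['qpos'].round(2))
plan(cs(.18,0,.32),down(cyaw),5)
E
```

```text
clock: 27.2
position: [0.6156, -0.2256, 0.3201]
tool_rot: [-3.14, 0.001, 0.331]
force: [1.2, -0.3, -0.1]
grip_width: 0.0002
[ 0.86  0.69 -1.07  1.36  0.6   1.43 -1.42]
total mm [ 75.9 -11.8  -0.1] rotvec tool [-0.0017  0.0014  0.5542] n 5 max 15.4 0.111
   [13.6  7.2 -0. ] [-0.0003  0.0003  0.1108]
   [14.3  5.6 -0. ] [-0.0003  0.0003  0.1108]
   [14.8  4.   0. ] [-0.0003  0.0003  0.1108]
   [15.2  2.3  0. ] [-0.0003  0.0003  0.1108]
   [15.3  0.6  0. ] [-0.0003  0.0003  0.1108]
```

```bash
python3 -m inch '[{"dx":14,"dy":7,"dz":0,"rx":0,"ry":0,"rz":0.111,"hand":1},{"dx":14,"dy":6,"dz":0,"rx":0,"ry":0,"rz":0.111,"hand":1},{"dx":15,"dy":4,"dz":0,"rx":0,"ry":0,"rz":0.111,"hand":1},{"dx":15,"dy":2,"dz":0,"rx":0,"ry":0,"rz":0.111,"hand":1},{"dx":15,"dy":1,"dz":0,"rx":0,"ry":0,"rz":0.111,"hand":1},{"dx":0,"dy":0,"dz":0,"rx":0,"ry":0,"rz":0,"hand":1}]'
python3 - <<'E'
from h import *
print(bot.observe()['qpos'].round(2))
p,T=pose(); print('case',(p-CC)@np.array([CE,CF,[0,0,1]]).T)
plan(cs(.18,0,.20),down(cyaw),4)
im,d=bot.grab_frame('scene'); save('s2',im)
E
```

```text
clock: 27.8
position: [0.6919, -0.2366, 0.3193]
tool_rot: [-3.14, 0.002, -0.222]
force: [-0.3, -0.1, -0.7]
grip_width: 0.0003
[ 0.68  0.77 -0.9   1.12  0.58  1.5  -1.9 ]
case [0.1801671  0.00085112 0.31930926]
total mm [  -0.4   -0.8 -119.3] rotvec tool [-0.0016  0.0022  0.0015] n 4 max 29.8 0.001
   [ 0.   0.3 29.8] [-0.0004  0.0005  0.0004]
   [ 0.   0.2 29.8] [-0.0004  0.0005  0.0004]
   [-0.   0.2 29.8] [-0.0004  0.0005  0.0004]
   [-0.   0.2 29.8] [-0.0004  0.0005  0.0004]
```

View pics/s2.png

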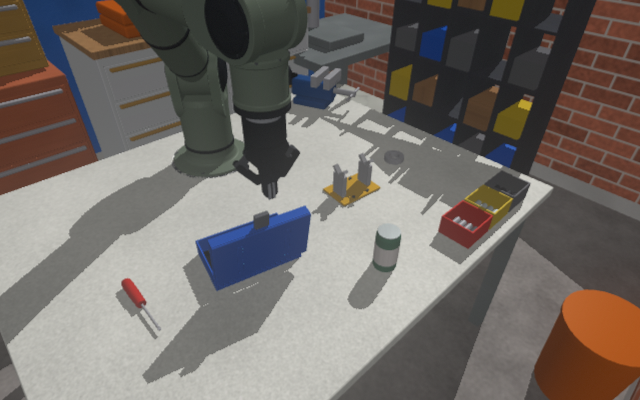

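```bash
python3 -m inch '[{"dx":0,"dy":0,"dz":30,"rx":0,"ry":0,"rz":0,"hand":1},{"dx":0,"dy":0,"dz":35,"rx":0,"ry":0,"rz":0,"hand":1},{"dx":0,"dy":0,"dz":35,"rx":0,"ry":0,"rz":0,"hand":1},{"dx":0,"dy":0,"dz":35,"rx":0,"ry":0,"rz":0,"hand":1},{"dx":-10,"dy":0,"dz":0,"rx":0,"ry":0,"rz":0,"hand":1},{"dx":-15,"dy":0,"dz":0,"rx":0,"ry":0,"rz":0,"hand":1},{"dx":-15,"dy":0,"dz":0,"rx":0,"ry":0,"rz":0,"hand":1},{"dx":-12,"dy":0,"dz":0,"rx":0,"ry":0,"rz":0,"hand":1},{"dx":0,"dy":0,"dz":0,"rx":0,"ry":0,"rz":0,"hand":1}]'
python3 - <<'E'
from h import *
p,T=pose(); print('case',(p-CC)@np.array([CE,CF,[0,0,1]]).T)
im,d=bot.grab_frame('scene'); save('s3',im)
E
```

```text
clock: 28.75
position: [0.6388, -0.2259, 0.1861]
tool_rot: [-3.141, 0.001, -0.217]
force: [0.4, 0.2, 0.0]
grip_width: 0.0
case [ 0.12605538 -0.00049602  0.18614835]
```

View pics/s3.png

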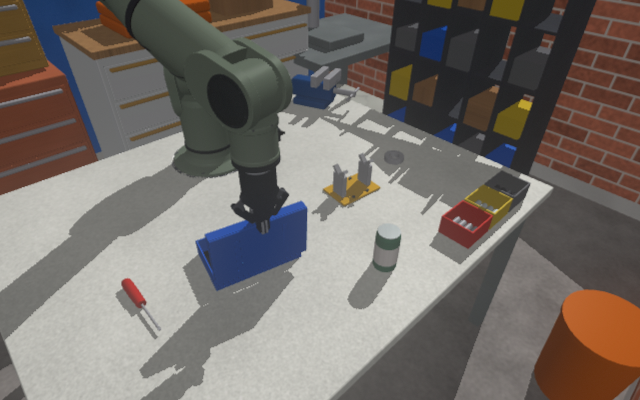

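```bash
python3 -m inch '[{"dx":-15,"dy":0,"dz":1,"rx":0,"ry":0,"rz":0,"hand":1},{"dx":-15,"dy":0,"dz":0,"rx":0,"ry":0,"rz":0,"hand":1},{"dx":-15,"dy":0,"dz":1,"rx":0,"ry":0,"rz":0,"hand":1},{"dx":-15,"dy":0,"dz":2,"rx":0,"ry":0,"rz":0,"hand":1},{"dx":-13,"dy":0,"dz":4,"rx":0,"ry":0,"rz":0,"hand":1},{"dx":0,"dy":0,"dz":0,"rx":0,"ry":0,"rz":0,"hand":1}]'
python3 - <<'E'
from h import *
p,T=pose(); print('case',(p-CC)@np.array([CE,CF,[0,0,1]]).T)
im,d=bot.grab_frame('scene'); save('s4',im)
E
```

```text
clock: 29.4
position: [0.568, -0.2099, 0.1777]
tool_rot: [-3.141, 0.002, -0.218]
force: [0.1, -0.5, 0.3]
grip_width: 0.0001
case [ 0.05349263 -0.00060926  0.17766776]
```

View pics/s4.png

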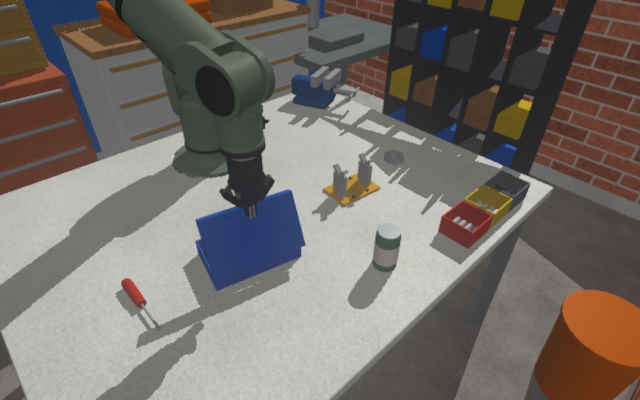

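```bash
python3 -m inch '[{"dx":-13,"dy":0,"dz":4,"rx":0,"ry":0,"rz":0,"hand":1},{"dx":-12,"dy":0,"dz":5,"rx":0,"ry":0,"rz":0,"hand":1},{"dx":-11,"dy":0,"dz":7,"rx":0,"ry":0,"rz":0,"hand":1},{"dx":-11,"dy":0,"dz":7,"rx":0,"ry":0,"rz":0,"hand":1},{"dx":-11,"dy":0,"dz":8,"rx":0,"ry":0,"rz":0,"hand":1},{"dx":-8,"dy":0,"dz":10,"rx":0,"ry":0,"rz":0,"hand":1},{"dx":-8,"dy":0,"dz":10,"rx":0,"ry":0,"rz":0,"hand":1},{"dx":-8,"dy":0,"dz":10,"rx":0,"ry":0,"rz":0,"hand":1},{"dx":0,"dy":0,"dz":0,"rx":0,"ry":0,"rz":0,"hand":1}]'
python3 - <<'E'
from h import *
p,T=pose(); print('case',(p-CC)@np.array([CE,CF,[0,0,1]]).T)
im,d=bot.grab_frame('scene'); save('s5',im)
E
```

```text
clock: 30.35
position: [0.4874, -0.1918, 0.1156]
tool_rot: [-3.141, 0.003, -0.219]
force: [0.6, -0.7, 0.2]
grip_width: 0.0002
case [-0.0291169  -0.00073043  0.11555858]
```

View pics/s5.png

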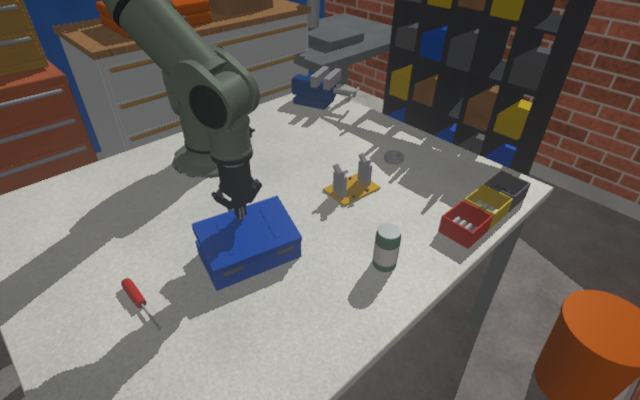

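Lid nearly down; press slowly on the top.

```bash
python3 -m inch '[{"dx":-5,"dy":0,"dz":10,"rx":0,"ry":0,"rz":0,"hand":1},{"dx":-5,"dy":0,"dz":8,"rx":0,"ry":0,"rz":0,"hand":1},{"dx":-5,"dy":0,"dz":8,"rx":0,"ry":0,"rz":0,"hand":1},{"dx":0,"dy":0,"dz":5,"rx":0,"ry":0,"rz":0,"hand":1},{"dx":0,"dy":0,"dz":3,"rx":0,"ry":0,"rz":0,"hand":1},{"dx":0,"dy":0,"dz":0,"rx":0,"ry":0,"rz":0,"hand":1}]'
```

```text
clock: 31.0
position: [0.4741, -0.1886, 0.0826]
tool_rot: [-3.141, 0.001, -0.219]
force: [0.3, -0.0, -0.8]
grip_width: 0.0002
```

```bash
python3 -m inch '[{"dx":0,"dy":0,"dz":1.5,"rx":0,"ry":0,"rz":0,"hand":1},{"dx":0,"dy":0,"dz":1.5,"rx":0,"ry":0,"rz":0,"hand":1},{"dx":0,"dy":0,"dz":0,"rx":0,"ry":0,"rz":0,"hand":1}]'
```

```text
clock: 31.3
position: [0.4743, -0.1887, 0.0805]
tool_rot: [-3.141, 0.0, -0.219]
force: [-4.5, 1.2, 12.5]
grip_width: -0.0002
```

```bash
python3 -m inch '[{"dx":0,"dy":0,"dz":0.8,"rx":0,"ry":0,"rz":0,"hand":1},{"dx":0,"dy":0,"dz":0,"rx":0,"ry":0,"rz":0,"hand":1},{"dx":0,"dy":0,"dz":0,"rx":0,"ry":0,"rz":0,"hand":1}]'
python3 -m inch '[{"dx":0,"dy":0,"dz":-15,"rx":0,"ry":0,"rz":0,"hand":1},{"dx":0,"dy":0,"dz":-40,"rx":0,"ry":0,"rz":0,"hand":1},{"dx":0,"dy":0,"dz":-45,"rx":0,"ry":0,"rz":0,"hand":1},{"dx":-25,"dy":0,"dz":-45,"rx":0,"ry":0,"rz":0,"hand":1},{"dx":-25,"dy":0,"dz":-30,"rx":0,"ry":0,"rz":0,"hand":1},{"dx":0,"dy":0,"dz":-20,"rx":0,"ry":0,"rz":0,"hand":1},{"dx":0,"dy":0,"dz":0,"rx":0,"ry":0,"rz":0,"hand":1},{"dx":0,"dy":0,"dz":0,"rx":0,"ry":0,"rz":0,"hand":1}]'
python3 - <<'E'
from h import *
K=cal('wrist'); im,d=bot.grab_frame('wrist'); save('w16',im);P=cloud('wrist',d,K)
def lid(P,im,nm):
    D=P-CC; X=D@CE;Y=D@CF;Z=P[...,2]; b=im.astype(int)
    g=(b[...,2]>b[...,0]+40)&(abs(X)<.065)&(abs(Y)<.1)&(Z>.06)&(Z<.13)
    A=np.c_[X[g],Y[g],np.ones(g.sum())]; s=np.linalg.lstsq(A,Z[g],rcond=None)[0]; print(nm,g.sum(),'slope x,y',s[:2].round(4),'z0',s[2].round(4))
lid(P,im,'wrist')
im,d=bot.grab_frame('scene'); save('s6',im); P=cloud('scene',d); lid(P,im,'scene')
im,d=bot.grab_frame('top'); save('t3',im); P=cloud('top',d); lid(P,im,'top')
im0=cv2.imread('pics/top0.png')[...,::-1]
def cm(a,f): 
    a=a.astype(int); ys,xs=np.nonzero(f(a)); return len(ys),ys.mean().round(1),xs.mean().round(1)
red=lambda a:(a[...,0]>150)&(a[...,1]<50)&(a[...,2]<50)&(np.arange(640)>400)&(np.arange(400)[:,None]>200)
print('driver red',cm(im0,red),cm(im,red))
E
```

```text
clock: 31.6
position: [0.4744, -0.1887, 0.0803]
tool_rot: [3.141, -0.0, -0.219]
force: [-9.7, 1.1, 30.7]
grip_width: -0.0001
clock: 32.4
position: [0.4261, -0.1785, 0.2731]
tool_rot: [-3.141, -0.0, -0.22]
force: [-0.4, 0.3, 0.1]
grip_width: 0.0001
wrist 23243 slope x,y [0.0002 0.0006] z0 0.0793
scene 2578 slope x,y [-0.0013  0.0005] z0 0.0816
top 1087 slope x,y [-0.0038  0.0016] z0 0.0797
driver red (84, np.float64(248.1), np.float64(448.1)) (80, np.float64(248.2), np.float64(448.1))
```

View pics/s6.png

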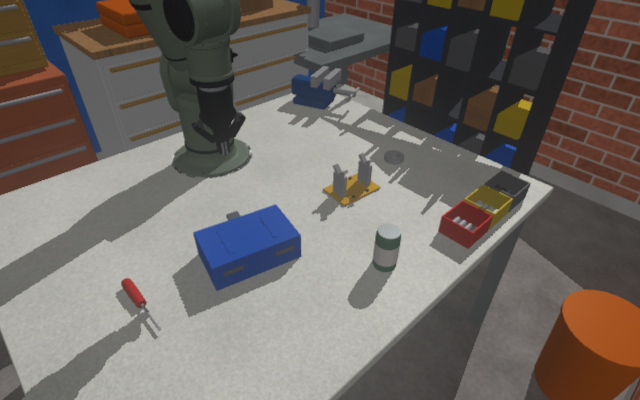

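View pics/w16.png

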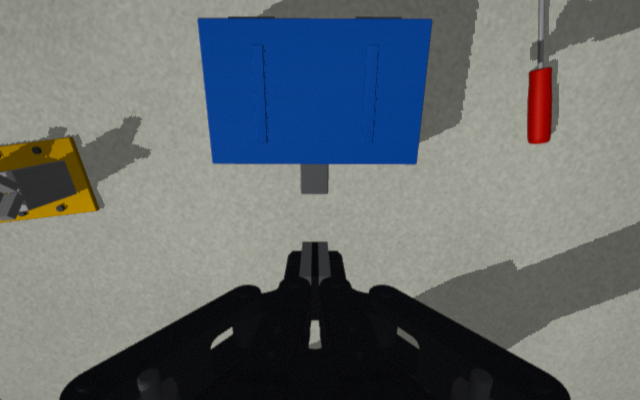

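View pics/t3.png

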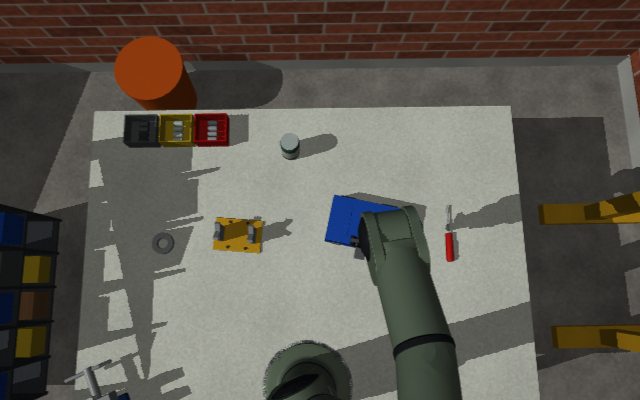

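Lid flat (slope ≈ 0.0002, top at 80 mm), the can, driver and ring unmoved, and the robot clear of everything. Handing in.

```bash
python3 -c "
from workcell import bot
print(bot.job_done(), bot.observe()['clock'])"
```

```text
the job is handed in; nothing more can be done
the job is handed in; nothing more can be done
```

I turned the shaft on the stand until its flats faced up, laid it in the case saddles and closed the lid. I handed the job in at about 32.5 s of the 72 s. `job_done` reports no verdict, so this rests on my own measurements.

- **Turning:** The flats started about 162° from up. It took two tilted grasps on the stand, lifting the shaft a few millimetres each time. The second release rolled the shaft back about 5°, to 6.6° off, so I took that out in the third grasp.
- **Placing:** I lowered the shaft in small steps until the saddles took its weight, pressed about 15 N, then opened the fingers and lifted straight out. Measured with the lid still open, the shaft was within about 1 mm of the seat both across and lengthwise. Its flats were 1–2° off up. The axis height read 51.4 mm, against 52 mm in the task.
- **Lid:** I pushed the lid over from behind with the closed fingers and pressed it down with about 31 N. The wrist camera shows the lid flat (slope 0.0002) with its top at 79–80 mm. The scene and top cameras give slopes of up to about 0.004, below the 0.03 rad limit.
- **Bystanders:** The screwdriver's red handle stayed within 0.1 pixel in the top camera. The can and bearing ring I compared only by eye, and they look unmoved. At hand-in the arm was clear of everything.

The two early wrist views of the case disagreed by about 4 mm, probably because the arm was still moving. I measured the case again with the arm at rest before placing the shaft. No check failed; I could not look at the shaft again once the lid was closed.

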